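# Clamp a row of bars in the bench clamp

### The arm

A 6-joint arm with a two-finger parallel gripper is mounted at the origin on the work surface. World frame = base frame: x ahead of the robot, y to its left, z up, the work surface at z = 0. Lengths are in m, angles in degrees, forces in N, time in s.
With the tool pointing down it reaches from about 0.25 to 0.775 m from the base axis. Payload 4 kg.
Tool frame: the origin (TCP) lies at the very end of the fingers, on their centre line; the grasp point (between the pads) lies 19 mm behind it (arm.hold_point_z is the distance from the TCP to the grasp point, in m); z points along the fingers, y is the direction in which the jaws open and shut (so a half turn about z gives the same grasp; the last joint's range is limited). The gripper opens to 94 mm and grips with 3 to 60 N. Pads are 16 mm wide; open, the fingers measure 119 mm over their backs; the gripper's body (75 mm by 177 mm) begins 78 mm behind the grasp point.
Start: joints at [-81.595, 4.996, 78.535, -0, 96.463, -5.907], TCP at [0.136, -0.533, 0.172] pointing down, gripper open.
Joint ranges: [-177.83, 177.83], [-43.37, 116.18], [15.69, 146.23], [-61.86, 241.86], [9.47, 152.12], [-147.06, 147.06]. Speed limits (degrees/s): [159.86, 159.86, 180, 180, 180, 180].

### API

Orientations are given as a 3x3 rotation matrix whose columns are the frame's x, y, z axes.
In Python, from workcell import arm gives the robot as it stands.
- The arm moves only by the tool jog_arm, never from a script. Its argument "increments" is a list of rows, each a list of 6 numbers: the shift along the tool's x, y, z normalised to -1 to 1, where 1 is 0.25 m, then the turn, a rotation vector about the tool's x, y, z normalised to -1 to 1, where 1 is 90 degrees. A call has 1 to 20 rows; each row is the pose to reach, as a shift and turn from the pose measured when the call began, along the tool's axes at that moment; what a row does not reach only later rows make up. A row lasts 1/8 s, in which the tool goes at most 62.5 mm and 10.7 degrees, less where a joint would pass 70% of its speed; a pose out of reach is approached as far as the arm can. A call with a number of a shift or a turn outside -1 to 1 is refused whole. A call with a gripper value outside its range is refused whole. "hand" is the finger opening in mm, from 0 to 94, set as the call begins (left out, the last holds). The fingers move at their own pace and stop on an object; "grip_force" is the grip in N (left out, the last holds). Time passes only in rows, so rows that repeat a pose let the fingers close. It gives the time, the measured TCP pose, the force and the opening at its end, in the units of the state.
- arm.sense(): the state, without advancing time (a new reading comes with each control period).
- arm.snapshot(name): name is "scene" or "top" or "wrist"; returns (picture, depth): 400x640x3 uint8, red, green, blue; 400x640 float32, m along the optical axis (not along the pixel's ray), 0 where there is no reading.
- arm.calibration(name): a dict with "fx", "fy", "cx", "cy" (pixels), "world_to_cam" (4x4, takes a point from world to camera coordinates); the wrist camera has in their place "mount" (4x4, takes a point from camera to tool coordinates, whose origin is the TCP and whose axes are the flange's). Camera axes: x right, y up, looking along -z (the intrinsics and any distortion apply to the point x, -y, -z); pixel columns grow to the right and rows downward; lengths in m; the calibration is good to about 2 mm. A picture is of the moment at which its call begins: read the wrist's pose just before it. calibration takes no time and is no camera call.
- arm.hand_in(): hands the job in, once; it reports no verdict.
The state is a dict: "time_s": time; "joint_pos": joint angles; "joint_velocities": joint speeds; "joint_efforts": joint torques, N m; "ee_pos": TCP position; "orientation": TCP orientation; "contact_force": force on the tool from outside, world axes, zero at the start; "moment": the same for the moment, N m; "grip_width": finger opening in m.
Only numpy, scipy, OpenCV 4.12 (cv2) and the standard library are available. Lean on these libraries where they do the work, as an engineer would, in place of code of your own. Each camera call takes 0.05 s, during which the arm holds its last target. There are 200 camera calls.

### The job

Set up the bench clamp and clamp the bars: first swing the stop's lever a quarter turn out to free the stop, slide the stop until its face is in line with the black line on the white index plate, and swing the lever fully back to lock it there. Then lay every aluminium bar on the bench side by side across the clamp's bed, between the jaw and the stop, their ends even with the ends of the 60 mm wide jaw face, and turn the crank until the jaw grips the whole row with its sprung face pushed about half way in. Leave the mallet, tape, screwdriver and locking pliers where they are.

Things in the scene. Friction and masses are not known exactly. Their poses are not given: they have to be found in the camera images.
- clamp: bench clamp fixed to the bench, 0.53 m long. Origin at bench level on the bed's centre line; y runs along the bed from crank end to stop end, x across, z up. Flat bed 100 mm wide, its top 30 mm above the bench; jaw and stop slide along its middle. Gearbox 62 mm high and wide at y -228 to -162 mm; upright crank axis at x 0, y -195 mm. Jaw and sprung face stand 40 mm above the bed.
- crank (a joint): crank angle a (rad), 0 to 10.7, growing clockwise seen from above; each rad moves the jaw 10 mm to +y, towards the stop. At 0 the arm points to clamp -y and the jaw face is at y = -65 mm; starts at 0 to 0.6. The handle is at clamp x = -55 sin(a), y = -195 - 55 cos(a) mm. Turning takes about 6 N at the handle, up to 10 N when clamping; it stays where it is left.
- crank_grip (a point): grip point of the crank's upright black handle, a sleeve 20 mm in diameter from 80 to 118 mm above the bench; this point is on its axis at 103 mm. The crank arm under it is 78 mm high. The sleeve turns freely on its pin, so a gripper pinching it need not turn as it goes round.
- pad (a joint): how far the jaw's sprung steel face is pushed back into the jaw (m): 0 free, 0.010 bottomed out (as seen, the 10 mm gap between face plate and blue jaw block has closed). Spring 3 N per mm. About half way in is 0.005.
- jaw_face (a point): middle of the jaw's sprung face plate (60 mm wide, 12 mm thick, 40 mm high), on the face that meets the bars, 45 mm above the bench (15 mm above the bed). Axes as the clamp's.
- stop (a joint): position of the stop carriage along the bed (m), 0 to 0.105, growing away from the jaw: its face is at clamp y = 35 mm + this. It starts 15 to 50 mm farther out than the mark. Sliding takes about 5 N when the lever is out; with the lever locked a brake holds it.
- stop_face (a point): middle of the stop's face that meets the bars, 45 mm above the bench (15 mm above the bed). Axes as the clamp's.
- stop_plate (a point): grip point for sliding the stop: inside its upright face plate, 60 mm wide (x), 18 mm thick (y), its top 72 mm above the bench; this point is 60 mm above the bench. The plate can be pinched across its 60 mm width. Behind it (y +15 to +100 mm from the face) is the lower body, 45 mm high.
- lever (a joint): angle a of the stop's lever (rad), 0 to 1.6. At 0 it points to clamp +y and the stop is locked; it turns anticlockwise seen from above to 1.57, pointing to clamp -x, the stop free. Pivot on the centre line, 65 mm behind (+y of) the stop's face; the knob is at x = -50 sin(a), y = 65 + 50 cos(a) mm from the face. About 2 N at the knob; it stays where it is left.
- lever_grip (a point): grip point of the lever's upright black knob (18 mm in diameter, from 58 to 88 mm above the bench), on its axis 75 mm above the bench. The knob turns freely on its pin, so a gripper pinching it need not turn as the lever swings. The lever arm under the knob reaches 57 mm high.
- mark: white index plate, 17 x 16 mm, 2 mm thick, on top of the bed near its far (+x) edge, beside the stop's path, with a black line across it along x; origin on that line, 30 mm above the bench, axes as the clamp's. The stop's face is to stand at the same y (along the bed) as this line.
- bar0: loose square aluminium bar, 25 x 25 x 60 mm, about 0.1 kg (may vary by 30 %), all alike; origin at its centre, x along the 60 mm length. It starts lying on the bench on the far side of the clamp. 3 to 5 of the bars are present; absent ones read None
- bar1: loose square aluminium bar, 25 x 25 x 60 mm, about 0.1 kg (may vary by 30 %), all alike; origin at its centre, x along the 60 mm length. It starts lying on the bench on the far side of the clamp. 3 to 5 of the bars are present; absent ones read None
- bar2: loose square aluminium bar, 25 x 25 x 60 mm, about 0.1 kg (may vary by 30 %), all alike; origin at its centre, x along the 60 mm length. It starts lying on the bench on the far side of the clamp. 3 to 5 of the bars are present; absent ones read None
- bar3: loose square aluminium bar, 25 x 25 x 60 mm, about 0.1 kg (may vary by 30 %), all alike; origin at its centre, x along the 60 mm length. It starts lying on the bench on the far side of the clamp. 3 to 5 of the bars are present; absent ones read None
- bar4: loose square aluminium bar, 25 x 25 x 60 mm, about 0.1 kg (may vary by 30 %), all alike; origin at its centre, x along the 60 mm length. It starts lying on the bench on the far side of the clamp. 3 to 5 of the bars are present; absent ones read None
- mallet: bystander: mallet with a wooden handle lying along its x, 0.28 m long; origin under its handle
- tape: bystander: roll of tape lying flat, 100 mm across, 25 mm high; origin under its centre
- screwdriver: bystander: screwdriver lying along its x; origin under it
- pliers: bystander: blue locking pliers, about 0.24 m long, lying flat; origin under its middle
Mind the look-alikes: they are no part of the job. What is shaped like the bar3 but brown is not meant. What is shaped like the bar4 but purple is not meant.

How it is judged:
By the outcome, as a careful person would: the job done as asked, in the order asked, and still so for the second after the job is handed in, with the robot touching nothing.
Of bar0, bar1, bar2, bar3, bar4 only 3 to 5 are there at a start; the rules pass over those that are not, and their reading is None.
At some moment in a run one of bar0, bar1, bar2, bar3, bar4 may be knocked a few centimetres aside while the robot is not near it.
Once in a run the grip may slacken for a moment while it holds something.
It also fails if it takes over 210 s, if anything falls off the work surface, if the arm or the gripper's body presses on something with over 40 N, if the wrist force passes 120 N, or if a joint passes its speed limit or range.

## Working session

There is one attempt and no reset: what is moved stays moved. The work goes in short steps, Python scripts to look and compute and a tool call to move; the robot and the scene stay as the last step left them, time stands still between calls to the robot, and variables do not carry over. Pictures are saved under pics/ and viewed, about 12 in all and at most 16, crops included, and the job is handed in when it is done.

Besides the shell and the picture viewer there is one more tool, called after "Request:" as name(argument=value, ...) on one line, values as JSON. jog_arm: Moves the arm, as the interface text tells. Its arguments: {"type":"object","properties":{"increments":{"type":"array"},"hand":{"type":"number"},"grip_force":{"type":"number"}},"required":["increments"]}

```bash
mkdir -p pics; ls; cat > h.py <<'E'
import numpy as np, cv2, sys
from workcell import arm
def snap(n,f):
    s=arm.sense(); p,d=arm.snapshot(n); cv2.imwrite(f'pics/{f}.png',p[:,:,::-1]); np.savez(f'pics/{f}.npz',p=p,d=d,pos=s['ee_pos'],R=s['orientation']); return p,d
def T(n,pos=None,R=None):
    c=arm.calibration(n)
    if n!='wrist': return c,np.linalg.inv(np.array(c['world_to_cam']))
    M=np.eye(4);M[:3,:3]=R;M[:3,3]=pos
    return c,M@np.array(c['mount'])
def ray(n,uv,z,f=None):
    "pixels -> world at plane z"
    if n=='wrist':
        q=np.load(f'pics/{f}.npz');c,W=T(n,q['pos'],q['R'])
    else: c,W=T(n)
    uv=np.atleast_2d(np.array(uv,float))
    d=np.c_[(uv[:,0]-c['cx'])/c['fx'],-(uv[:,1]-c['cy'])/c['fy'],-np.ones(len(uv))]@W[:3,:3].T
    o=W[:3,3]; return o+d*((z-o[2])/d[:,2])[:,None]
def st():
    s=arm.sense(); return s['time_s'],np.round(s['ee_pos'],4),np.round(s['orientation'],3).tolist(),np.round(s['contact_force'],1),s['grip_width'],np.round(s['joint_pos'],1)
E
python3 - <<'E'
from h import *
print(st()); print({k:v for k,v in arm.calibration('top').items()}); print(arm.calibration('wrist'))
snap('top','top0'); snap('scene','scene0')
E
```

```text
pics
(0.0, array([ 0.1359, -0.5323,  0.1706]), [[0.969, 0.247, -0.0], [0.247, -0.969, 0.002], [0.0, -0.002, -1.0]], array([-0.3, -0.5,  0.3]), 0.09390724741084504, array([-81.6,   5. ,  78.6,   0. ,  96.5,  -5.9]))
{'fx': 408.61847741144373, 'fy': 408.61847741144373, 'cx': 320.5030389475013, 'cy': 198.12630066484346, 'world_to_cam': array([[-0.02944326, -0.99956274,  0.00272398,  0.01775464],
       [ 0.98930214, -0.02875127,  0.14301969, -0.58500679],
       [-0.14287883,  0.00690581,  0.9897161 , -1.25638683],
       [ 0.        ,  0.        ,  0.        ,  1.        ]])}
{'fx': 291.1578490086135, 'fy': 291.1578490086135, 'cx': 319.6963540557329, 'cy': 198.08451058734474, 'mount': array([[ 6.09443116e-04,  9.73242695e-01,  2.29778772e-01,
         6.56699680e-02],
       [ 9.99999672e-01, -4.70361237e-04, -6.60057827e-04,
        -6.47210599e-04],
       [-5.34317431e-04,  2.29779099e-01, -9.73242662e-01,
        -2.12661875e-01],
       [ 0.00000000e+00,  0.00000000e+00,  0.00000000e+00,
         1.00000000e+00]])}
```

View pics/top0.png

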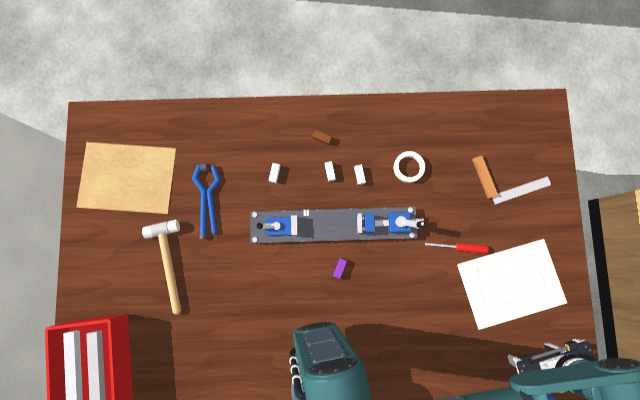

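View pics/scene0.png

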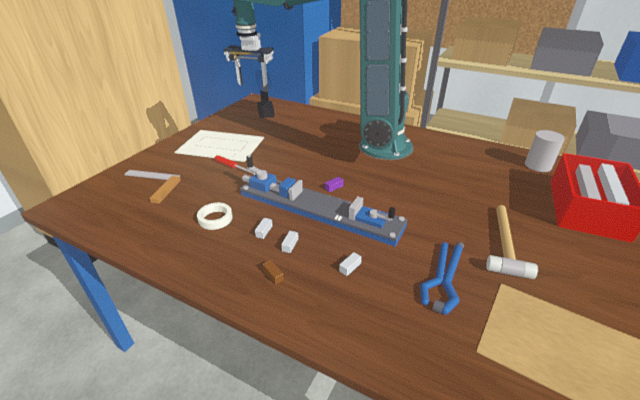

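Three aluminium bars are at top-view pixels (274,172), (331,171) and (361,174). The look-alikes are the brown block at (322,137) and the purple block at (341,268), plus white items in the red bin at (75,365), which aren't on the bench top. The stop is on the left at (280,226), the crank at (415,224) and the mark at (306,212).

```bash
python3 - <<'E'
from h import *
P={'scr':[(254,214),(254,240),(411,209),(412,235)]}
r=ray('top',P['scr'],0.03);print('screws',r.round(3))
print('bars',ray('top',[(274,172),(331,171),(361,174)],.025).round(3)); print('mark',ray('top',(306,212),.032).round(3),'mid',ray('top',(330,225),.03).round(3))
E
```

```text
screws [[ 0.542  0.214  0.03 ]
 [ 0.46   0.214  0.03 ]
 [ 0.543 -0.288  0.03 ]
 [ 0.461 -0.286  0.03 ]]
bars [[ 0.678  0.149  0.025]
 [ 0.676 -0.036  0.025]
 [ 0.663 -0.133  0.025]]
mark [[0.543 0.048 0.032]] mid [[ 0.5   -0.027  0.03 ]]
```

Request:
jog_arm(increments=[[0.84,-0.76,-0.06,0,0,0.159],[0.84,-0.76,-0.06,0,0,0.159],[0.84,-0.76,-0.06,0,0,0.159],[0.84,-0.76,-0.06,0,0,0.159],[0.84,-0.76,-0.06,0,0,0.159],[0.84,-0.76,-0.06,0,0,0.159],[0.84,-0.76,-0.06,0,0,0.159]])

```text
time_s: 0.98
ee_pos: [0.292, -0.2968, 0.1858]
orientation: [[1.0, -0.0, -0.001], [-0.0, -1.0, 0.002], [-0.001, -0.002, -1.0]]
contact_force: [-0.3, -0.8, -0.5]
grip_width: 0.0941
```

Request:
jog_arm(increments=[[0.63,-0.95,-0.06,0,0,0],[0.63,-0.95,-0.06,0,0,0],[0.63,-0.95,-0.06,0,0,0],[0.63,-0.95,-0.06,0,0,0],[0.63,-0.95,-0.06,0,0,0],[0.63,-0.95,-0.06,0,0,0],[0.63,-0.95,-0.06,0,0,0]])

```text
time_s: 1.85
ee_pos: [0.4491, -0.0609, 0.2005]
orientation: [[1.0, -0.002, -0.003], [-0.002, -1.0, 0.001], [-0.003, -0.001, -1.0]]
contact_force: [-0.3, 0.4, -0.4]
grip_width: 0.0939
```

```bash
python3 - <<'E'
from h import *
print(st()); snap('wrist','w1')
E
```

```text
(1.85, array([ 0.4491, -0.0609,  0.2005]), [[1.0, -0.002, -0.003], [-0.002, -1.0, 0.001], [-0.003, -0.001, -1.0]], array([-0.3,  0.4, -0.4]), 0.09394398051222581, array([-14.9,  -7.5,  87.6,   0. , 100.1,  75.2]))
```

View pics/w1.png

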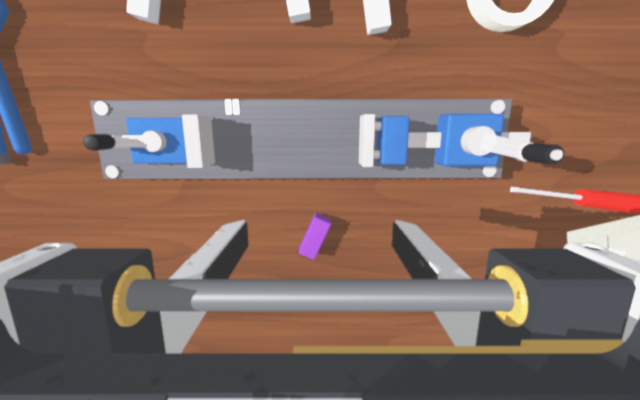

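The stop knob is at (95,142), its face plate at (195,140), the mark line at about (232,107), the jaw plate at (367,140) and the crank handle at (550,153).

```bash
python3 - <<'E'
from h import *
f='w1'; g=lambda uv,z:ray('wrist',uv,z,f)[:,:2].round(4).tolist()
print('bed',g([(90,100),(511,99),(510,179),(103,180)],.03))
print('screws',g([(101,108),(498,107),(489,171),(112,172)],.033))
print('knob',g((89,142),.088),'pivot',g((152,141),.06),'handle',g((557,154),.118),'crankaxis',g((480,141),.085))
print('stopface top edge',g([(203,116),(202,166)],.072),'jaw',g([(362,116),(361,166)],.07),'markline',g((232,107),.032))
im=cv2.imread('pics/w1.png'); a=cv2.resize(im[85:190,70:270],None,fx=4,fy=4,interpolation=cv2.INTER_CUBIC); b=cv2.resize(im[85:190,400:600],None,fx=4,fy=4,interpolation=cv2.INTER_CUBIC)
cv2.imwrite('pics/c1.png',np.vstack([a,b])[:, :800][:600] if 0 else cv2.resize(np.vstack([a,b]),(570,600)))
E
```

```text
bed [[0.5504, 0.2271], [0.5508, -0.2997], [0.4495, -0.3137], [0.4489, 0.2285]]
screws [[0.5406, 0.2129], [0.541, -0.2831], [0.4607, -0.2826], [0.4601, 0.2126]]
knob [[0.5012, 0.1927]] pivot [[0.5011, 0.1393]] handle [[0.49, -0.299]] crankaxis [[0.5016, -0.2378]]
stopface top edge [[0.5292, 0.0711], [0.4727, 0.0777]] jaw [[0.529, -0.1085], [0.4722, -0.1092]] markline [[0.5416, 0.0493]]
```

View pics/c1.png

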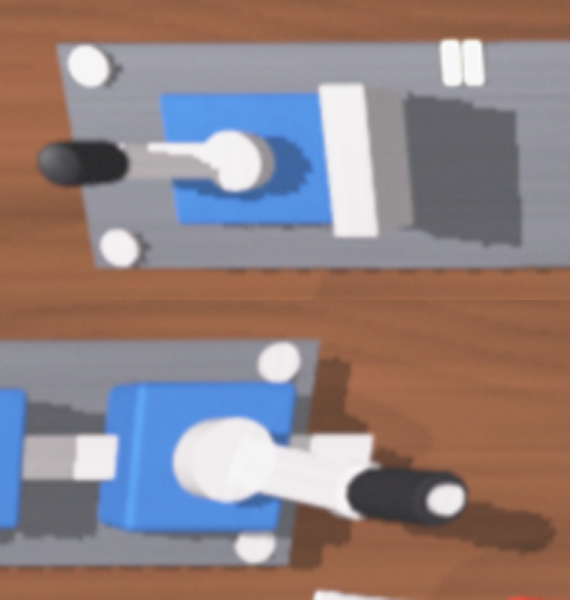

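```bash
python3 - <<'E'
from h import *
f='w1'; g=lambda uv,z:ray('wrist',uv,z,f)[:,:2].round(4).tolist()
print('knob',g((92.5,142),.088),'knob2 depth',g((106,142),.058),'handle',g((556,154.3),.118))
print('stopface',g([(197,115),(202.5,167.5)],.072),'platerear',g([(182.3,115),(187.5,167.5)],.072),'mark',g((232.1,106.7),.032))
print('gearbox L, R',g((441,120),.062),g((503.5,120),.062))
q=np.load('pics/w1.npz')['d']; c,W=T('wrist',np.load('pics/w1.npz')['pos'],np.load('pics/w1.npz')['R'])
for u,v in [(92,142),(556,154),(190,140),(330,140),(232,107),(480,141),(367,140)]:
  d=q[v,u]; print((u,v),(W@[(u-c['cx'])/c['fx']*d,-(v-c['cy'])/c['fy']*d,-d,1]).round(4))
E
```

```text
knob [[0.5012, 0.1889]] knob2 depth [[0.4999, 0.1957]] handle [[0.4897, -0.298]]
stopface [[0.5303, 0.0778], [0.4709, 0.0772]] platerear [[0.5303, 0.0944], [0.4709, 0.0949]] mark [[0.542, 0.0491]]
gearbox L, R [[0.5247, -0.2018]] [[0.5246, -0.2746]]
(92, 142) [0.5012 0.1902 0.087  1.    ]
(556, 154) [ 0.4903 -0.2953  0.1213  1.    ]
(190, 140) [0.5026 0.0887 0.0717 1.    ]
(330, 140) [ 0.5008 -0.0738  0.0299  1.    ]
(232, 107) [0.5416 0.049  0.0328 1.    ]
(480, 141) [ 0.5013 -0.2415  0.0782  1.    ]
(367, 140) [ 0.5152 -0.0607  0.413   1.    ]
```

Request:
jog_arm(increments=[[0.206,-1,0.2,0,0,-1],[0.206,-1,0.2,0,0,-1],[0.206,-1,0.2,0,0,-1],[0.206,-1,0.2,0,0,-1],[0.206,-1,0.2,0,0,-1],[0.206,-1,0.2,0,0,-1],[0.206,-1,0.2,0,0,-1],[0.206,-1,0.2,0,0,-1],[0.206,-1,0.2,0,0,-1],[0.206,-1,0.2,0,0,-1],[0.206,-1,0.2,0,0,-1]], hand=50)

```text
time_s: 3.28
ee_pos: [0.5013, 0.1878, 0.1509]
orientation: [[0.006, 1.0, -0.002], [1.0, -0.006, 0.001], [0.001, -0.002, -1.0]]
contact_force: [-0.4, 0.1, 0.7]
grip_width: 0.0503
```

```bash
python3 - <<'E'
from h import *
print(st()); snap('wrist','w2')
E
```

```text
(3.275, array([0.5013, 0.1878, 0.1509]), [[0.006, 1.0, -0.002], [1.0, -0.006, 0.001], [0.001, -0.002, -1.0]], array([-0.4,  0.1,  0.7]), 0.05028903471928379, array([14.4,  3.5, 82.5,  0.1, 94.1, 14.7]))
```

View pics/w2.png

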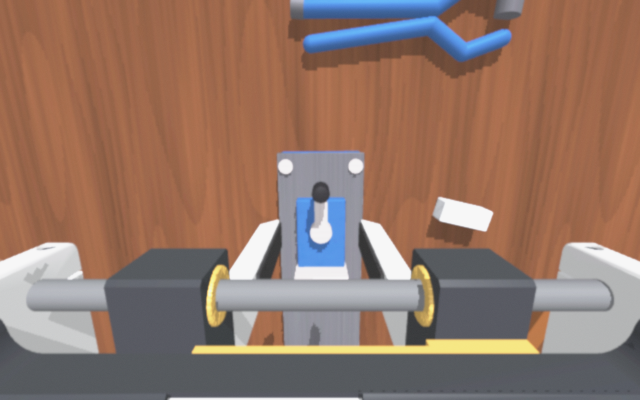

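The knob top is at (320,188) and the nearest bar is at (462,212).

```bash
python3 - <<'E'
from h import *
print(ray('wrist',[(320,187.5),(320,199)],.088,'w2').round(4), ray('wrist',(320,198),.06,'w2').round(4))
print(ray('wrist',[(298,265),(347,265)],.072,'w2').round(4), ray('wrist',(320,230),.065,'w2').round(4))
E
```

```text
[[0.501  0.1999 0.088 ]
 [0.5009 0.1885 0.088 ]] [[0.5008 0.1829 0.06  ]]
[[0.4766 0.1109 0.072 ]
 [0.5299 0.1107 0.072 ]] [[0.5007 0.1485 0.065 ]]
```

Request:
jog_arm(increments=[[0.025,0,0.1,0,0,0],[0.025,0,0.2,0,0,0],[0.025,0,0.3,0,0,0],[0.025,0,0.36,0,0,0],[0.025,0,0.36,0,0,0],[0.025,0,0.36,0,0,0]])

```text
time_s: 4.08
ee_pos: [0.5019, 0.1946, 0.0621]
orientation: [[0.005, 1.0, -0.0], [1.0, -0.005, 0.002], [0.002, -0.0, -1.0]]
contact_force: [-0.5, 0.1, 0.9]
grip_width: 0.05
```

Request:
jog_arm(increments=[[0,0,0,0,0,0],[0,0,0,0,0,0],[0,0,0,0,0,0],[0,0,0,0,0,0],[0,0,0,0,0,0]], hand=10, grip_force=25)

```text
time_s: 4.7
ee_pos: [0.5019, 0.1946, 0.0621]
orientation: [[0.005, 1.0, -0.0], [1.0, -0.005, 0.002], [0.002, -0.0, -1.0]]
contact_force: [0.6, 0.8, 0.5]
grip_width: 0.0103
```

```bash
python3 - <<'E'
from h import *
print(st()); p,d=snap('wrist','w3')
cv2.imwrite('pics/w3c.png',cv2.resize(p[140:340,200:440,::-1],None,fx=2.5,fy=2.5))
E
```

```text
(4.7, array([0.5019, 0.1946, 0.0621]), [[0.005, 1.0, -0.0], [1.0, -0.005, 0.002], [0.002, -0.0, -1.0]], array([0.6, 0.8, 0.5]), 0.01033704463942277, array([15.1,  6.2, 89.8,  0.1, 84. , 15.4]))
```

View pics/w3c.png

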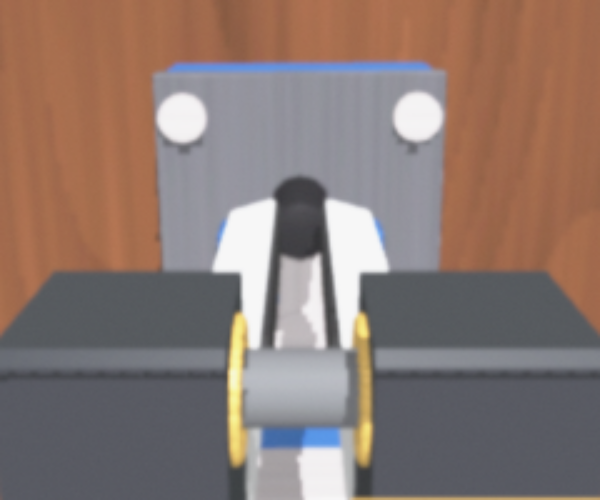

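```bash
python3 - <<'E'
from h import *
print(ray('wrist',[(320,226),(320,233),(320,242)],.088,'w3').round(4))
q=np.load('pics/w3.npz'); c,W=T('wrist',q['pos'],q['R'])
for u,v in [(320,213),(320,218),(320,224),(320,229),(320,233),(320,238),(320,244),(320,250),(300,235),(300,228)]:
  d=q['d'][v,u]; print((u,v),q['p'][v,u],(W@[(u-c['cx'])/c['fx']*d,-(v-c['cy'])/c['fy']*d,-d,1]).round(4))
E
```

```text
[[0.5016 0.1977 0.088 ]
 [0.5015 0.1927 0.088 ]
 [0.5015 0.1862 0.088 ]]
(320, 213) [68 64 69] [0.5016 0.2012 0.0685 1.    ]
(320, 218) [67 66 70] [0.5016 0.2012 0.0813 1.    ]
(320, 224) [83 81 86] [0.5016 0.1992 0.0883 1.    ]
(320, 229) [73 71 74] [0.5015 0.1958 0.0887 1.    ]
(320, 233) [66 66 70] [0.5015 0.1923 0.0869 1.    ]
(320, 238) [64 63 67] [0.5015 0.1887 0.0869 1.    ]
(320, 244) [152 148 149] [0.5015 0.185  0.0886 1.    ]
(320, 250) [189 183 185] [0.5014 0.167  0.057  1.    ]
(300, 235) [247 247 247] [0.4906 0.2045 0.1233 1.    ]
(300, 228) [247 247 247] [0.4897 0.2042 0.1107 1.    ]
```

Request:
jog_arm(increments=[[0,0,0,0,0,0],[0,0,0,0,0,0],[0,0,0,0,0,0]], hand=0)

```text
time_s: 5.12
ee_pos: [0.5019, 0.1946, 0.062]
orientation: [[0.005, 1.0, -0.0], [1.0, -0.005, 0.002], [0.002, -0.0, -1.0]]
contact_force: [-0.2, -0.8, 0.1]
grip_width: 0.0005
```

```bash
python3 - <<'E'
from h import *
p,d=snap('wrist','w4');q=np.load('pics/w4.npz'); c,W=T('wrist',q['pos'],q['R'])
for v in (215,225,232):
  for u in range(298,345,3):
    d=q['d'][v,u]; print((u,v),q['p'][v,u].tolist(),(W@[(u-c['cx'])/c['fx']*d,-(v-c['cy'])/c['fy']*d,-d,1])[:3].round(4))
E
```

```text
(298, 215) [148, 149, 158] [0.4823 0.1885 0.0308]
(301, 215) [148, 149, 159] [0.4848 0.1881 0.0292]
(304, 215) [149, 150, 160] [0.4875 0.1881 0.0294]
(307, 215) [149, 149, 158] [0.4901 0.1883 0.0299]
(310, 215) [107, 107, 113] [0.4939 0.1975 0.0612]
(313, 215) [60, 59, 63] [0.4964 0.2    0.0698]
(316, 215) [64, 63, 66] [0.4987 0.2004 0.0712]
(319, 215) [67, 64, 68] [0.5009 0.2012 0.0739]
(322, 215) [67, 65, 69] [0.503  0.2007 0.0723]
(325, 215) [65, 65, 70] [0.5052 0.2004 0.071 ]
(328, 215) [76, 73, 80] [0.5076 0.1981 0.0633]
(331, 215) [140, 140, 150] [0.5112 0.1879 0.0291]
(334, 215) [146, 146, 155] [0.5138 0.1883 0.0305]
(337, 215) [148, 148, 156] [0.5164 0.1881 0.0298]
(340, 215) [149, 150, 159] [0.5191 0.188  0.0295]
(343, 215) [146, 147, 155] [0.5216 0.1883 0.0305]
(298, 225) [152, 152, 162] [0.482  0.1791 0.0299]
(301, 225) [246, 246, 246] [0.49   0.2042 0.1053]
(304, 225) [247, 247, 247] [0.4919 0.2046 0.1063]
(307, 225) [247, 247, 247] [0.4936 0.2042 0.1052]
(310, 225) [247, 247, 247] [0.4955 0.2045 0.1062]
(313, 225) [247, 247, 247] [0.4973 0.2043 0.1057]
(316, 225) [246, 2
[... 575 characters left out ...]
8 ]
(304, 232) [247, 247, 247] [0.4925 0.2042 0.1179]
(307, 232) [247, 247, 247] [0.4942 0.2041 0.1176]
(310, 232) [247, 247, 247] [0.4959 0.2044 0.1183]
(313, 232) [247, 247, 247] [0.4976 0.2043 0.1181]
(316, 232) [245, 246, 246] [0.4993 0.2042 0.1178]
(319, 232) [74, 74, 76] [0.501  0.2028 0.1141]
(322, 232) [164, 165, 167] [0.5027 0.2029 0.1144]
(325, 232) [247, 247, 247] [0.5044 0.204  0.1173]
(328, 232) [247, 247, 247] [0.5061 0.2041 0.1176]
(331, 232) [247, 247, 247] [0.5079 0.2039 0.1171]
(334, 232) [247, 247, 247] [0.5095 0.2045 0.1187]
(337, 232) [247, 247, 247] [0.5113 0.2038 0.1169]
(340, 232) [246, 246, 247] [0.513  0.2041 0.1177]
(343, 232) [108, 171, 241] [0.5207 0.1775 0.0442]
```

```bash
python3 - <<'E'
from h import *
print(arm.hold_point_z)
c=arm.calibration('wrist');Mi=np.linalg.inv(np.array(c['mount']))
for f in ('w1','w2'):
  q=np.load(f'pics/{f}.npz'); M=np.array(c['mount'])
  for u in range(225,262,3):
    v=232; d=q['d'][v,u]; print(f,u,q['p'][v,u].tolist(),(M@[(u-c['cx'])/c['fx']*d,-(v-c['cy'])/c['fy']*d,-d,1])[:3].round(4))
E
```

```text
0.0188
w1 225 [203, 203, 206] [ 0.0094 -0.0546 -0.0553]
w1 228 [202, 203, 205] [ 0.01   -0.0524 -0.0568]
w1 231 [201, 202, 205] [ 0.0101 -0.0506 -0.0571]
w1 234 [187, 188, 190] [ 0.01   -0.049  -0.0569]
w1 237 [97, 98, 98] [ 0.0086 -0.0485 -0.0529]
w1 240 [52, 52, 52] [ 0.0073 -0.0478 -0.0494]
w1 243 [52, 52, 53] [ 0.0052 -0.0476 -0.0436]
w1 246 [60, 55, 53] [ 0.0029 -0.0474 -0.0373]
w1 249 [154, 102, 72] [-0.0834 -0.1067  0.2008]
w1 252 [157, 103, 73] [-0.0833 -0.1021  0.2005]
w1 255 [157, 103, 74] [-0.0834 -0.0977  0.2008]
w1 258 [156, 103, 74] [-0.0838 -0.0934  0.2017]
w1 261 [155, 102, 74] [-0.0834 -0.0887  0.2007]
w2 225 [173, 114, 82] [-0.0652 -0.1254  0.1504]
w2 228 [169, 112, 79] [-0.0653 -0.1216  0.1508]
w2 231 [162, 107, 77] [-0.0655 -0.1178  0.1514]
w2 234 [159, 104, 77] [-0.0652 -0.1136  0.1506]
w2 237 [175, 115, 81] [-0.0652 -0.1096  0.1505]
w2 240 [169, 111, 78] [-0.0656 -0.1059  0.1515]
w2 243 [165, 110, 78] [-0.0654 -0.1019  0.1511]
w2 246 [171, 110, 80] [-0.0657 -0.0981  0.1519]
w2 249 [166, 110, 77] [-0.0654 -0.0939  0.1511]
w2 252 [163, 107, 78] [-0.0653 -0.0899  0.1508]
w2 255 [242, 239, 238] [ 0.0092 -0.0376 -0.0547]
w2 258 [247, 247, 247] [ 0.0096 -0.0357 -0.0556]
w2 261 [247, 247, 247] [ 0.0095 -0.034  -0.0554]
```

The depth readings put the visible fingertips about 36 mm short of the reported TCP, and the fingers closed fully above the knob. I'll treat the true tip as TCP z + 0.037, then open and go lower.

Request:
jog_arm(increments=[[0,0,0,0,0,0],[0,0,0,0,0,0],[0,0,0,0,0,0],[-0.004,0,0.05,0,0,0],[-0.008,0,0.1,0,0,0],[-0.008,0,0.14,0,0,0],[-0.008,0,0.14,0,0,0],[-0.008,0,0.14,0,0,0]], hand=50)

```text
time_s: 6.18
ee_pos: [0.502, 0.1927, 0.0271]
orientation: [[0.005, 1.0, -0.0], [1.0, -0.005, 0.002], [0.002, -0.0, -1.0]]
contact_force: [-0.5, 0.9, -0.2]
grip_width: 0.0503
```

Request:
jog_arm(increments=[[0,0,0,0,0,0],[0,0,0,0,0,0],[0,0,0,0,0,0],[0,0,0,0,0,0],[0,0,0,0,0,0]], hand=5)

```text
time_s: 6.8
ee_pos: [0.5019, 0.1928, 0.0273]
orientation: [[0.005, 1.0, -0.0], [1.0, -0.005, 0.002], [0.002, -0.0, -1.0]]
contact_force: [-1.0, 0.6, 1.3]
grip_width: 0.0171
```

Request:
jog_arm(increments=[[-0.0025,-0.0313,0,0,0,0],[-0.0098,-0.0618,0,0,0,0],[-0.0218,-0.0908,0,0,0,0],[-0.0382,-0.1176,0,0,0,0],[-0.0586,-0.1414,0,0,0,0],[-0.0824,-0.1618,0,0,0,0],[-0.1092,-0.1782,0,0,0,0],[-0.1382,-0.1902,0,0,0,0],[-0.1687,-0.1975,0,0,0,0],[-0.2017,-0.2,0,0,0,0],[-0.2017,-0.2,0,0,0,0],[-0.2017,-0.2,0,0,0,0]])

```text
time_s: 8.3
ee_pos: [0.4519, 0.1418, 0.0273]
orientation: [[0.005, 1.0, -0.0], [1.0, -0.005, 0.0], [0.0, -0.0, -1.0]]
contact_force: [4.4, -2.2, -1.6]
grip_width: 0.0174
```

Request:
jog_arm(increments=[[0,0,0,0,0,0],[0,0,0,0,0,0],[0,0,0,0,0,0],[0,0,-0.12,0,0,0],[0,0,-0.24,0,0,0],[0,0,-0.24,0,0,0],[-0.222,0.195,-0.24,0,0,0],[-0.222,0.195,-0.24,0,0,0],[-0.222,0.195,-0.24,0,0,0]], hand=55)

```text
time_s: 9.43
ee_pos: [0.4994, 0.0857, 0.0855]
orientation: [[0.007, 1.0, -0.004], [1.0, -0.007, 0.001], [0.001, -0.004, -1.0]]
contact_force: [-1.2, 0.3, 0.3]
grip_width: 0.0552
```

Request:
jog_arm(increments=[[0,0,0,0,0,0],[0,0,0.05,0,0,0],[0,0,0.15,0,0,0],[0,0,0.25,0,0,0],[0,0,0.32,0,0,0],[0,0,0.32,0,0,0],[0,0,0.32,0,0,0]], hand=88)

```text
time_s: 10.3
ee_pos: [0.4997, 0.086, 0.0063]
orientation: [[0.007, 1.0, -0.002], [1.0, -0.007, 0.001], [0.001, -0.002, -1.0]]
contact_force: [-0.5, 0.3, 1.1]
grip_width: 0.0877
```

Request:
jog_arm(increments=[[0,0,0,0,0,0],[0,0,0,0,0,0],[0,0,0,0,0,0],[0,0,0,0,0,0]], hand=50, grip_force=25)

```text
time_s: 10.8
ee_pos: [0.5021, 0.086, 0.0068]
orientation: [[0.006, 1.0, 0.003], [1.0, -0.006, 0.001], [0.001, 0.003, -1.0]]
contact_force: [6.0, 0.3, -3.3]
grip_width: 0.0597
```

Request:
jog_arm(increments=[[-0.02,0.002,0,0,0,0],[-0.04,0.003,0,0,0,0],[-0.06,0.004,0,0,0,0],[-0.08,0.004,0,0,0,0],[-0.1,0.004,0,0,0,0],[-0.114,0.004,0,0,0,0],[-0.114,0.004,0,0,0,0],[-0.114,0.004,0,0,0,0]])

```text
time_s: 11.8
ee_pos: [0.502, 0.0577, 0.0065]
orientation: [[0.006, 1.0, 0.001], [1.0, -0.006, 0.002], [0.002, 0.001, -1.0]]
contact_force: [-3.7, 4.2, 0.1]
grip_width: 0.0601
```

Request:
jog_arm(increments=[[0,0,0,0,0,0],[0,0,0,0,0,0],[0,0,0,0,0,0],[0,0,-0.2,0,0,0],[0,0,-0.4,0,0,0],[-0.44,0,-0.4,0,0,0],[-0.44,0,-0.4,0,0,0],[-0.44,0,-0.4,0,0,0],[-0.44,0,-0.4,0,0,0]], hand=88)

```text
time_s: 12.92
ee_pos: [0.5012, -0.0522, 0.1062]
orientation: [[0.007, 1.0, 0.001], [1.0, -0.007, 0.002], [0.002, 0.001, -1.0]]
contact_force: [-0.4, 0.6, 0.3]
grip_width: 0.088
```

```bash
python3 - <<'E'
from h import *
print(st()); p,d=snap('wrist','w5')
cv2.imwrite('pics/w5c.png',cv2.resize(p[60:260,200:440,::-1],None,fx=3.3,fy=3,interpolation=cv2.INTER_CUBIC))
E
```

```text
(12.925, array([ 0.5012, -0.0522,  0.1062]), [[0.007, 1.0, 0.001], [1.0, -0.007, 0.002], [0.002, 0.001, -1.0]], array([-0.4,  0.6,  0.3]), 0.08803835847198005, array([-12.5,   0.4,  90.8,   0.1,  88.8, -12.1]))
```

View pics/w5c.png

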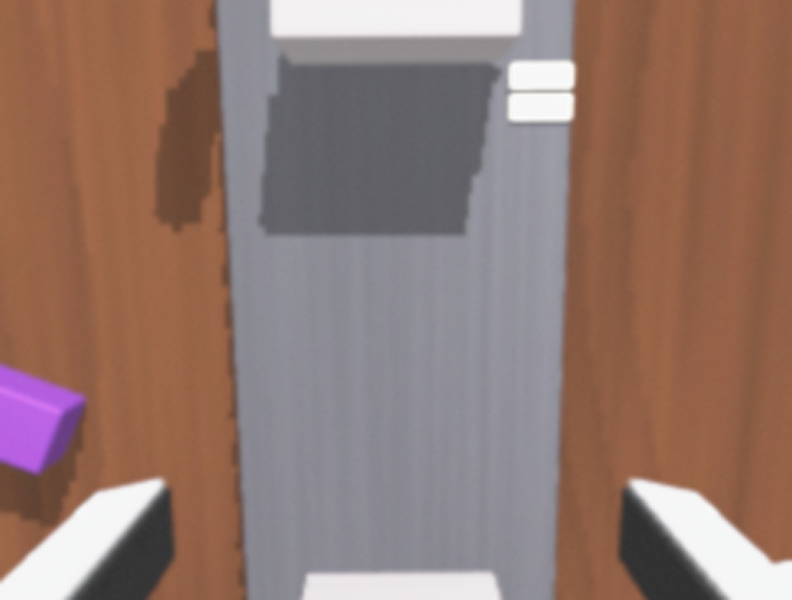

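```bash
python3 - <<'E'
from h import *
p=np.load('pics/w5.npz')['p'].astype(int).sum(2)
print('mark col',p[76:104,364].tolist()); print('face col',p[66:88,310].tolist(), p[66:88,350].tolist())
g=lambda uv,z:ray('wrist',uv,z,'w5')[:,:2].round(4).tolist()
print('top',g([(290,72.3),(350,72.3)],.072),'bottom',g([(290,80.7),(350,80.7)],.030),'line',g([(364,90.3)],.032))
print('x edges of face top',g([(282,71),(357.5,71)],.072),'bed edges',g([(268.5,120),(372,120)],.03),'jaw',g([(293,251),(350,251)],.07))
E
```

```text
mark col [476, 471, 474, 500, 645, 737, 741, 741, 741, 741, 741, 741, 741, 683, 538, 721, 741, 741, 741, 741, 741, 741, 741, 735, 567, 421, 454, 473]
face col [728, 726, 723, 723, 715, 669, 529, 442, 432, 430, 432, 433, 429, 426, 404, 354, 313, 298, 298, 297, 301, 295] [729, 729, 727, 723, 709, 641, 494, 433, 430, 429, 430, 430, 431, 437, 443, 428, 381, 325, 309, 330, 351, 397]
top [[0.4779, 0.0585], [0.5253, 0.0582]] bottom [[0.4737, 0.0588], [0.5296, 0.0584]] line [[0.5426, 0.0496]]
x edges of face top [[0.4716, 0.0595], [0.5313, 0.0591]] bed edges [[0.4521, 0.0235], [0.5513, 0.0229]] jaw [[0.4759, -0.0941], [0.5282, -0.0944]]
```

```bash
python3 - <<'E'
from h import *
q=np.load('pics/w5.npz'); c,W=T('wrist',q['pos'],q['R'])
for u,v in [(310,66),(310,70),(310,74),(310,77),(310,79),(340,75),(340,78),(364,86),(364,90),(364,94),(310,90)]:
  d=q['d'][v,u]; print((u,v),(W@[(u-c['cx'])/c['fx']*d,-(v-c['cy'])/c['fy']*d,-d,1])[:3].round(4))
E
```

```text
(310, 66) [0.4938 0.0629 0.0726]
(310, 70) [0.4937 0.0602 0.0712]
(310, 74) [0.4935 0.0581 0.0662]
(310, 77) [0.4931 0.0581 0.0529]
(310, 79) [0.4927 0.0582 0.0423]
(340, 75) [0.5183 0.0584 0.0596]
(340, 78) [0.5192 0.0582 0.046 ]
(364, 86) [0.5425 0.0534 0.032 ]
(364, 90) [0.5426 0.0499 0.0321]
(364, 94) [0.543  0.0466 0.0303]
(310, 90) [0.4922 0.0505 0.03  ]
```

Request:
jog_arm(increments=[[0.477,0.003,0,0,0,0],[0.477,0.003,0,0,0,0],[0.477,0.003,0.05,0,0,0],[0.477,0.003,0.2,0,0,0],[0.477,0.003,0.3,0,0,0],[0.477,0.003,0.4,0,0,0],[0.477,0.003,0.4,0,0,0],[0.477,0.003,0.4,0,0,0]])

```text
time_s: 13.98
ee_pos: [0.5032, 0.0676, 0.0071]
orientation: [[0.006, 1.0, 0.002], [1.0, -0.006, 0.002], [0.002, 0.002, -1.0]]
contact_force: [-0.8, 0.2, -1.2]
grip_width: 0.0878
```

Request:
jog_arm(increments=[[0,0,0,0,0,0],[0,0,0,0,0,0],[0,0,0,0,0,0],[0,0,0,0,0,0],[0,0,0,0,0,0]], hand=50, grip_force=50)

```text
time_s: 14.6
ee_pos: [0.5019, 0.0676, 0.0076]
orientation: [[0.005, 1.0, -0.001], [1.0, -0.005, 0.002], [0.002, -0.001, -1.0]]
contact_force: [-3.7, 0.3, 6.3]
grip_width: 0.0597
```

Request:
jog_arm(increments=[[-0.008,0,0,0,0,0],[-0.016,0,0,0,0,0],[-0.024,0,0,0,0,0],[-0.03,0,0,0,0,0],[-0.034,0,0,0,0,0],[-0.034,0,0,0,0,0],[-0.034,0,0,0,0,0]])

```text
time_s: 15.48
ee_pos: [0.5019, 0.06, 0.0076]
orientation: [[0.005, 1.0, -0.001], [1.0, -0.005, 0.003], [0.003, -0.001, -1.0]]
contact_force: [-0.4, 5.5, 2.0]
grip_width: 0.0597
```

Request:
jog_arm(increments=[[-0.006,0,0,0,0,0],[-0.008,0,0,0,0,0],[-0.008,0,0,0,0,0],[-0.008,0,0,0,0,0]])

```text
time_s: 15.98
ee_pos: [0.502, 0.0587, 0.0076]
orientation: [[0.005, 1.0, -0.001], [1.0, -0.005, 0.004], [0.004, -0.001, -1.0]]
contact_force: [-0.5, 5.3, 1.3]
grip_width: 0.0592
```

Request:
jog_arm(increments=[[0,0,0,0,0,0],[0,0,0,0,0,0],[0,0,0,0,0,0],[0,0,-0.2,0,0,0],[0,0,-0.4,0,0,0],[-0.44,0,-0.4,0,0,0],[-0.44,0,-0.4,0,0,0],[-0.44,0,-0.4,0,0,0],[-0.44,0,-0.4,0,0,0],[-0.44,0,-0.4,0,0,0]], hand=88)

```text
time_s: 17.23
ee_pos: [0.5015, -0.0507, 0.107]
orientation: [[0.003, 1.0, -0.001], [1.0, -0.003, 0.005], [0.005, -0.001, -1.0]]
contact_force: [-0.0, 0.4, 0.5]
grip_width: 0.0878
```

```bash
cat > facecheck.py <<'E'
from h import *
f=sys.argv[1]; print(st()); snap('wrist',f)
q=np.load(f'pics/{f}.npz'); c,W=T('wrist',q['pos'],q['R'])
d=q['d']; v,u=np.mgrid[0:400,0:640]
X=np.stack([(u-c['cx'])/c['fx']*d,-(v-c['cy'])/c['fy']*d,-d,np.ones_like(d)],-1)@W.T
m=(X[...,2]>.045)&(X[...,2]<.068)&(abs(X[...,0]-.5)<.025)&(abs(X[...,1]-.05)<.025)
print('face y',np.median(X[m][:,1]),m.sum())
w=(q['p'].min(2)>215)&(abs(X[...,0]-.542)<.012)&(abs(X[...,1]-.05)<.02)&(X[...,2]<.045)
print('mark plate y range',np.percentile(X[w][:,1],[1,50,99]),'x',np.percentile(X[w][:,0],[1,99]))
vs=np.where(w.any(1))[0]; cs=int(np.median(np.where(w)[1])); s=q['p'].astype(int).sum(2)[vs[0]+3:vs[-1]-2,cs]
k=s.argmin(); e=741-s[max(k-1,0):k+2]; vl=vs[0]+3+k+(e[2]-e[0])/e.sum(); print('line y',ray('wrist',(cs,vl),.032,f).round(4), 'face edge px', [ (cc,q['p'].astype(int).sum(2)[60:100,cc].tolist()) for cc in (310,)])
E
python3 facecheck.py w6
```

```text
(17.225, array([ 0.5015, -0.0507,  0.107 ]), [[0.003, 1.0, -0.001], [1.0, -0.003, 0.005], [0.005, -0.001, -1.0]], array([-0. ,  0.4,  0.5]), 0.0877570543836423, array([-12.4,   0.5,  90.6,   0.3,  89. , -12.2]))
face y 0.049156324993756925 337
mark plate y range [0.04206441 0.04863257 0.05849649] x [0.53357335 0.55026182]
line y [[0.5425 0.0498 0.032 ]] face edge px [(310, [457, 470, 548, 674, 719, 726, 726, 726, 729, 727, 726, 726, 723, 723, 723, 722, 723, 725, 726, 726, 726, 726, 723, 720, 715, 696, 623, 481, 431, 428, 427, 427, 420, 380, 316, 294, 292, 296, 297, 294])]
```

Request:
jog_arm(increments=[[0.3,-0.1,0,0,0,0],[0.5,-0.199,0,0,0,0],[0.66,-0.199,0,0,0,0],[0.66,-0.199,0,0,0,0],[0.66,-0.199,0,0,0,0],[0.66,-0.199,0.1,0,0,0],[0.66,-0.199,0.2,0,0,0],[0.66,-0.199,0.3,0,0,0],[0.66,-0.199,0.32,0,0,0],[0.66,-0.199,0.32,0,0,0]], hand=50)

```text
time_s: 18.52
ee_pos: [0.4525, 0.1141, 0.0281]
orientation: [[0.004, 1.0, -0.001], [1.0, -0.004, 0.005], [0.005, -0.001, -1.0]]
contact_force: [-0.1, -0.3, 0.0]
grip_width: 0.05
```

Request:
jog_arm(increments=[[0,0,0,0,0,0],[0,0,0,0,0,0],[0,0,0,0,0,0],[0,0,0,0,0,0],[0,0,0,0,0,0]], hand=5, grip_force=25)

```text
time_s: 19.15
ee_pos: [0.4519, 0.1142, 0.0284]
orientation: [[0.004, 1.0, -0.002], [1.0, -0.004, 0.005], [0.005, -0.002, -1.0]]
contact_force: [-4.1, 0.8, 4.6]
grip_width: 0.0174
```

Request:
jog_arm(increments=[[0.0313,0.0025,0,0,0,0],[0.0618,0.0098,0,0,0,0],[0.0908,0.0218,0,0,0,0],[0.1176,0.0382,0,0,0,0],[0.1414,0.0586,0,0,0,0],[0.1618,0.0824,0,0,0,0],[0.1782,0.1092,0,0,0,0],[0.1902,0.1382,0,0,0,0],[0.1975,0.1687,0,0,0,0],[0.2,0.2,0,0,0,0],[0.2,0.206,0,0,0,0],[0.2,0.21,0,0,0,0],[0.2,0.21,0,0,0,0]])

```text
time_s: 20.78
ee_pos: [0.5021, 0.1652, 0.0284]
orientation: [[0.004, 1.0, -0.008], [1.0, -0.004, 0.006], [0.006, -0.008, -1.0]]
contact_force: [-10.2, 3.6, 6.8]
grip_width: 0.0172
```

Request:
jog_arm(increments=[[0,0,0,0,0,0],[0,0,0,0,0,0],[0,0,0,0,0,0],[0,0,-0.25,0,0,0],[0,0,-0.5,0,0,0],[0,0,-0.69,0,0,0],[-0.2,0.15,-0.69,0,0,0],[-0.4,0.3,-0.69,0,0,0],[-0.74,0.39,-0.69,0,0,0],[-0.74,0.39,-0.69,0,0,0],[-0.74,0.39,-0.69,0,0,0],[-0.74,0.39,-0.69,0,0,0]], hand=60)

```text
time_s: 22.28
ee_pos: [0.6002, -0.0205, 0.1989]
orientation: [[0.003, 1.0, -0.008], [1.0, -0.003, 0.007], [0.007, -0.008, -1.0]]
contact_force: [0.6, 0.1, -0.5]
grip_width: 0.06
```

```bash
cat > bars.py <<'E'
from h import *
f=sys.argv[1]; print(st()); snap('wrist',f)
q=np.load(f'pics/{f}.npz'); c,W=T('wrist',q['pos'],q['R'])
d=q['d']; v,u=np.mgrid[0:400,0:640]
X=np.stack([(u-c['cx'])/c['fx']*d,-(v-c['cy'])/c['fy']*d,-d,np.ones_like(d)],-1)@W.T
p=q['p'].astype(int); m=(p.min(2)>150)&(p.max(2)-p.min(2)<40)&(X[...,2]>.018)&(X[...,2]<.034)&(X[...,0]>.575)
n,L,s,ce=cv2.connectedComponentsWithStats(m.astype(np.uint8))
for i in range(1,n):
    if s[i,4]<60: continue
    P=X[L==i]; r=cv2.minAreaRect((P[:,:2]*1000).astype(np.float32)); b=cv2.boxPoints(r)
    e=[b[1]-b[0],b[2]-b[1]]; l=max(e,key=np.linalg.norm); a=np.degrees(np.arctan2(l[1],l[0])); a=(a+90)%180-90
    print('px',ce[i].round(),'c',np.round(r[0],1),'size',np.round(r[1],1),'len yaw from x',round(a,1),'z',np.median(P[:,2]).round(4),s[i,4])
E
python3 bars.py w7
```

```text
(22.275, array([ 0.6002, -0.0205,  0.1989]), [[0.003, 1.0, -0.008], [1.0, -0.003, 0.007], [0.007, -0.008, -1.0]], array([ 0.6,  0.1, -0.5]), 0.0600252775391741, array([ -7.6,  11.7,  67.9,   0.3, 100.9,  -7.3]))
px [384.  43.] c [677.  150.2] size [25.3 60. ] len yaw from x -13.3 z 0.0246 1162
px [366. 163.] c [659.6   2.9] size [59.9 25. ] len yaw from x 8.7 z 0.0247 864
px [357. 257.] c [ 652.1 -131.2] size [36.  25.4] len yaw from x 10.3 z 0.0247 427
px [376. 334.] c [ 682.9 -260.2] size [93.2 35.7] len yaw from x 2.3 z 0.0246 648
```

View pics/w7.png

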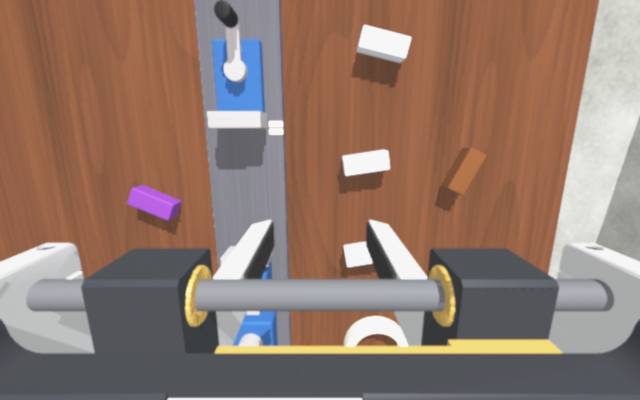

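All three bars are visible: A at px (384,43), B at (366,163), which was knocked about 40 mm from its start, and C at (357,257), partly hidden. The brown block at (466,171) and the purple one at (154,202) are excluded. I'll fetch A first.

Request:
jog_arm(increments=[[0.2,0.1,0,-0.005,-0.0045,0.1456],[0.4,0.2,0.2,-0.005,-0.0045,0.1456],[0.682,0.307,0.4,-0.005,-0.0045,0.1456],[0.682,0.307,0.6,-0.005,-0.0045,0.1456],[0.682,0.307,0.7,-0.005,-0.0045,0.1456],[0.682,0.307,0.8,-0.005,-0.0045,0.1456],[0.682,0.307,0.8,-0.005,-0.0045,0.1456]], hand=90)

```text
time_s: 23.2
ee_pos: [0.6728, 0.1533, -0.0034]
orientation: [[0.226, 0.974, -0.007], [0.974, -0.226, -0.002], [-0.003, -0.006, -1.0]]
contact_force: [0.5, 0.0, -0.3]
grip_width: 0.0898
```

Request:
jog_arm(increments=[[-0.009,0.019,0.04,0,0,0],[-0.009,0.019,0.08,0,0,0],[-0.009,0.019,0.114,0,0,0],[-0.009,0.019,0.114,0,0,0],[-0.009,0.019,0.114,0,0,0]])

```text
time_s: 23.82
ee_pos: [0.6769, 0.1499, -0.0317]
orientation: [[0.227, 0.974, -0.007], [0.974, -0.227, -0.002], [-0.003, -0.006, -1.0]]
contact_force: [1.4, -0.9, -0.1]
grip_width: 0.09
```

Request:
jog_arm(increments=[[0,0,0,0,0,0],[0,0,0,0,0,0],[0,0,0,0,0,0],[0,0,0,0,0,0],[0,0,0,0,0,0],[0,0,-0.1,0,0,0],[0,0,-0.25,0,0,0],[0,0,-0.36,0,0,0],[0,0,-0.36,0,0,0]], hand=50, grip_force=40)

```text
time_s: 24.95
ee_pos: [0.6794, 0.1504, 0.0615]
orientation: [[0.227, 0.974, -0.001], [0.974, -0.227, -0.001], [-0.001, -0.0, -1.0]]
contact_force: [-1.2, 0.0, -0.8]
grip_width: 0.0595
```

Request:
jog_arm(increments=[[-0.15,-0.15,0,0,0,-0.1456],[-0.3,-0.3,0,0,0,-0.1456],[-0.45,-0.45,0,0,0,-0.1456],[-0.61,-0.588,0,0,0,-0.1456],[-0.61,-0.588,0,0,0,-0.1456],[-0.61,-0.588,0,0,0,-0.1456]])

```text
time_s: 25.7
ee_pos: [0.5016, 0.0353, 0.0608]
orientation: [[0.0, 1.0, -0.001], [1.0, -0.0, -0.001], [-0.001, -0.001, -1.0]]
contact_force: [0.4, 0.7, -1.6]
grip_width: 0.0599
```

Request:
jog_arm(increments=[[0.001,0.002,0.08,0,0,0],[0.001,0.002,0.16,0,0,0],[0.001,0.002,0.22,0,0,0],[0.001,0.002,0.247,0,0,0],[0.001,0.002,0.247,0,0,0],[0.001,0.002,0.247,0,0,0]])

```text
time_s: 26.45
ee_pos: [0.5017, 0.0353, -0.0013]
orientation: [[0.0, 1.0, -0.002], [1.0, -0.0, -0.001], [-0.001, -0.002, -1.0]]
contact_force: [0.1, -4.2, -3.5]
grip_width: 0.0598
```

Request:
jog_arm(increments=[[0,0,0,0,0,0],[0,0,0,0,0,0],[0,0,0,0,0,0],[0,0,-0.15,0,0,0],[0,0,-0.4,0,0,0],[0,0.2,-0.6,0,0,0],[0,0.4,-0.72,0,0,0],[0,0.4,-0.72,0,0,0],[0,0.4,-0.72,0,0,0]], hand=76)

```text
time_s: 27.58
ee_pos: [0.6013, 0.0357, 0.1774]
orientation: [[-0.0, 1.0, -0.005], [1.0, 0.0, -0.001], [-0.001, -0.005, -1.0]]
contact_force: [0.4, -0.1, -0.0]
grip_width: 0.0761
```

```bash
python3 bars.py w8
```

```text
(27.575, array([0.6013, 0.0357, 0.1774]), [[-0.0, 1.0, -0.005], [1.0, 0.0, -0.001], [-0.001, -0.005, -1.0]], array([ 0.4, -0.1, -0. ]), 0.07609978052626909, array([-2. , 11.9, 70.1, -0.1, 98.3, -2. ]))
px [366. 207.] c [659.8   3. ] size [60.3 25.6] len yaw from x 9.2 z 0.0248 900
```

View pics/w8.png

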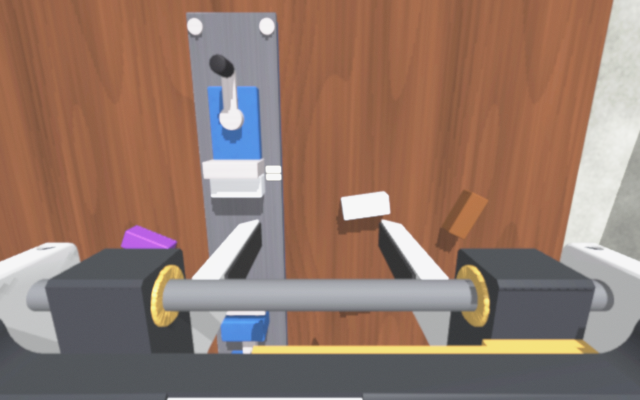

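Request:
jog_arm(increments=[[-0.131,0.234,0.2,-0.003,0,-0.1],[-0.131,0.234,0.4,-0.003,0,-0.1],[-0.131,0.234,0.6,-0.003,0,-0.1],[-0.131,0.234,0.7,-0.003,0,-0.1],[-0.131,0.234,0.718,-0.003,0,-0.1],[-0.131,0.234,0.718,-0.003,0,-0.1]], hand=90)

```text
time_s: 28.38
ee_pos: [0.6575, 0.003, -0.002]
orientation: [[-0.157, 0.988, -0.001], [0.988, 0.157, -0.0], [-0.0, -0.001, -1.0]]
contact_force: [-0.0, 0.7, 0.4]
grip_width: 0.0898
```

Need dx of about +2 mm (ty +0.009), then down to -0.032.

Request:
jog_arm(increments=[[-0.001,0.009,0.04,0,0,0],[-0.001,0.009,0.08,0,0,0],[-0.001,0.009,0.119,0,0,0],[-0.001,0.009,0.119,0,0,0],[-0.001,0.009,0.119,0,0,0]])

```text
time_s: 29.0
ee_pos: [0.6596, 0.0031, -0.032]
orientation: [[-0.157, 0.988, -0.001], [0.988, 0.157, -0.0], [-0.0, -0.001, -1.0]]
contact_force: [0.5, 0.2, 0.5]
grip_width: 0.0897
```

Request:
jog_arm(increments=[[0,0,0,0,0,0],[0,0,0,0,0,0],[0,0,0,0,0,0],[0,0,0,0,0,0],[0,0,0,0,0,0],[0,0,-0.1,0,0,0],[0,0,-0.25,0,0,0],[0,0,-0.36,0,0,0],[0,0,-0.36,0,0,0]], hand=50)

```text
time_s: 30.12
ee_pos: [0.6617, 0.003, 0.061]
orientation: [[-0.157, 0.988, 0.005], [0.988, 0.157, -0.001], [-0.002, 0.005, -1.0]]
contact_force: [0.4, -0.1, -1.7]
grip_width: 0.0598
```

Request:
jog_arm(increments=[[0.03,-0.15,0,0.003,0,0.1],[0.06,-0.3,0,0.003,0,0.1],[0.09,-0.45,0,0.003,0,0.1],[0.127,-0.627,0,0.003,0,0.1],[0.127,-0.627,0,0.003,0,0.1],[0.127,-0.627,0,0.003,0,0.1]])

```text
time_s: 30.88
ee_pos: [0.5019, 0.0098, 0.0593]
orientation: [[-0.0, 1.0, -0.001], [1.0, 0.0, -0.001], [-0.001, -0.001, -1.0]]
contact_force: [0.0, -0.5, -0.5]
grip_width: 0.0595
```

Request:
jog_arm(increments=[[0,0,0.08,0,0,0],[0,0,0.16,0,0,0],[0,0,0.22,0,0,0],[0,0,0.242,0,0,0],[0,0,0.242,0,0,0],[0,0,0.242,0,0,0]])

```text
time_s: 31.62
ee_pos: [0.5026, 0.0096, -0.0007]
orientation: [[-0.0, 1.0, 0.001], [1.0, 0.0, -0.001], [-0.001, 0.001, -1.0]]
contact_force: [-0.2, -0.4, -1.7]
grip_width: 0.0596
```

Request:
jog_arm(increments=[[0,0,0,0,0,0],[0,0,0,0,0,0],[0,0,0,0,0,0],[0,0,-0.15,0,0,0],[0,0,-0.4,0,0,0],[-0.2,0.2,-0.6,0,0,0],[-0.4,0.4,-0.72,0,0,0],[-0.52,0.4,-0.72,0,0,0],[-0.52,0.4,-0.72,0,0,0],[-0.52,0.4,-0.72,0,0,0]], hand=76)

```text
time_s: 32.88
ee_pos: [0.602, -0.1199, 0.1789]
orientation: [[0.0, 1.0, -0.0], [1.0, -0.0, -0.0], [-0.0, -0.0, -1.0]]
contact_force: [0.0, -0.8, -0.3]
grip_width: 0.0759
```

```bash
python3 bars.py w9
```

```text
(32.875, array([ 0.602 , -0.1199,  0.1789]), [[0.0, 1.0, -0.0], [1.0, -0.0, -0.0], [-0.0, -0.0, -1.0]], array([ 0. , -0.8, -0.3]), 0.07592419890170665, array([-16.5,  13.2,  68.4,  -0. ,  98.4, -16.5]))
px [368. 189.] c [ 663.8 -129.2] size [59.9 25.3] len yaw from x 9.7 z 0.0247 919
px [376. 274.] c [ 676.4 -249.3] size [51.6 12.1] len yaw from x 4.1 z 0.0244 272
px [379. 323.] c [ 685.4 -324.1] size [93.  35.4] len yaw from x 0.2 z 0.0246 708
```

View pics/w9.png

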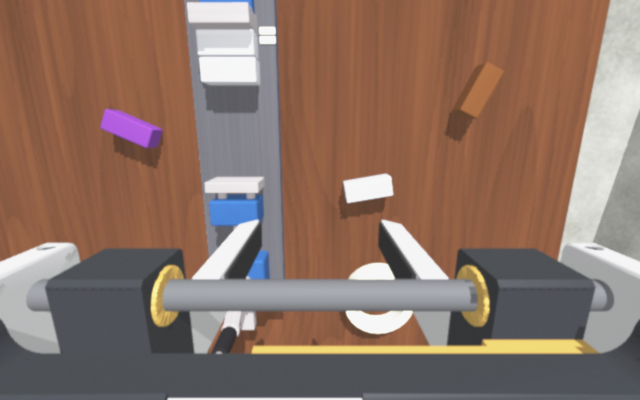

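Bars A and B sit side by side against the stop at px (226,45) and (228,68). Bar C is at (368,189).

Request:
jog_arm(increments=[[-0.037,0.255,0.2,0,0,-0.108],[-0.037,0.255,0.4,0,0,-0.108],[-0.037,0.255,0.6,0,0,-0.108],[-0.037,0.255,0.7,0,0,-0.108],[-0.037,0.255,0.724,0,0,-0.108],[-0.037,0.255,0.724,0,0,-0.108]], hand=90)

```text
time_s: 33.67
ee_pos: [0.6655, -0.1275, -0.0013]
orientation: [[-0.171, 0.985, 0.0], [0.985, 0.171, -0.0], [-0.0, 0.0, -1.0]]
contact_force: [0.3, -0.0, 1.1]
grip_width: 0.0905
```

Request:
jog_arm(increments=[[-0.006,-0.008,0.04,0,0,0],[-0.006,-0.008,0.08,0,0,0],[-0.006,-0.008,0.122,0,0,0],[-0.006,-0.008,0.122,0,0,0],[-0.006,-0.008,0.122,0,0,0]])

```text
time_s: 34.3
ee_pos: [0.6637, -0.1294, -0.0321]
orientation: [[-0.171, 0.985, -0.0], [0.985, 0.171, -0.0], [-0.0, -0.0, -1.0]]
contact_force: [0.4, -0.7, 0.4]
grip_width: 0.0901
```

Request:
jog_arm(increments=[[0,0,0,0,0,0],[0,0,0,0,0,0],[0,0,0,0,0,0],[0,0,0,0,0,0],[0,0,0,0,0,0],[0,0,-0.1,0,0,0],[0,0,-0.25,0,0,0],[0,0,-0.36,0,0,0],[0,0,-0.36,0,0,0]], hand=50)

```text
time_s: 35.42
ee_pos: [0.6657, -0.1299, 0.0612]
orientation: [[-0.171, 0.985, 0.006], [0.985, 0.171, -0.002], [-0.003, 0.005, -1.0]]
contact_force: [-0.5, -0.4, -1.9]
grip_width: 0.0596
```

Request:
jog_arm(increments=[[0.15,-0.15,0,0.003,0,0.109],[0.3,-0.3,0,0.003,0,0.109],[0.45,-0.45,0,0.003,0,0.109],[0.56,-0.567,0,0.003,0,0.109],[0.56,-0.567,0,0.003,0,0.109],[0.56,-0.567,0,0.003,0,0.109]])

```text
time_s: 36.17
ee_pos: [0.502, -0.0164, 0.0591]
orientation: [[-0.0, 1.0, -0.0], [1.0, 0.0, -0.003], [-0.003, -0.0, -1.0]]
contact_force: [0.1, -0.2, -0.8]
grip_width: 0.0597
```

Request:
jog_arm(increments=[[0,0,0.08,0,0,0],[0,0,0.16,0,0,0],[0,0,0.22,0,0,0],[0,0,0.241,0,0,0],[0,0,0.241,0,0,0],[0,0,0.241,0,0,0]])

```text
time_s: 36.92
ee_pos: [0.5028, -0.0167, -0.0007]
orientation: [[-0.0, 1.0, 0.001], [1.0, 0.0, -0.003], [-0.003, 0.001, -1.0]]
contact_force: [-0.1, -0.4, -0.6]
grip_width: 0.06
```

Request:
jog_arm(increments=[[0,0,0,0,0,0],[0,0,0,0,0,0],[0,0,0,0,0,0],[0,0,-0.15,0,0,0],[0,0,-0.4,0,0,0],[-0.2,0,-0.5,0,0,0],[-0.32,0,-0.5,0,0,0],[-0.32,0,-0.5,0,0,0],[-0.32,0,-0.5,0,0,0]], hand=76)

```text
time_s: 38.05
ee_pos: [0.5023, -0.0957, 0.124]
orientation: [[-0.0, 1.0, 0.0], [1.0, 0.0, -0.002], [-0.002, 0.0, -1.0]]
contact_force: [-0.3, -0.2, 0.1]
grip_width: 0.076
```

```bash
cat > row.py <<'E'
from h import *
f=sys.argv[1]; print(st()); snap('wrist',f)
q=np.load(f'pics/{f}.npz'); c,W=T('wrist',q['pos'],q['R'])
d=q['d']; v,u=np.mgrid[0:400,0:640]
X=np.stack([(u-c['cx'])/c['fx']*d,-(v-c['cy'])/c['fy']*d,-d,np.ones_like(d)],-1)@W.T
m=(X[...,2]>.052)&(X[...,2]<.059)&(abs(X[...,0]-.5)<.05)&(X[...,1]>-.06)&(X[...,1]<.08)
P=X[m]; 
for y in np.arange(-.035,.056,.005):
    s=P[abs(P[:,1]-y)<.0025]
    if len(s)>10: print(round(y,3),len(s),'x',np.percentile(s[:,0],[1,99]).round(4))
print('ext y',np.percentile(P[:,1],[0.5,99.5]).round(4))
cv2.imwrite(f'pics/{f}c.png',cv2.resize(q['p'][40:280,200:440,::-1],None,fx=2.5,fy=2.5,interpolation=cv2.INTER_CUBIC))
E
python3 row.py w10
```

```text
(38.05, array([ 0.5023, -0.0957,  0.124 ]), [[-0.0, 1.0, 0.0], [1.0, 0.0, -0.002], [-0.002, 0.0, -1.0]], array([-0.3, -0.2,  0.1]), 0.07602611471906615, array([-17.1,   0.8,  88.3,  -0.1,  90.8, -17.1]))
-0.03 124 x [0.4737 0.5303]
-0.025 376 x [0.4729 0.531 ]
-0.02 317 x [0.4729 0.5308]
-0.015 386 x [0.4722 0.5308]
-0.01 326 x [0.4722 0.5316]
-0.005 320 x [0.4732 0.5306]
0.0 389 x [0.4726 0.5312]
0.005 372 x [0.4727 0.5311]
0.01 353 x [0.4722 0.531 ]
0.015 396 x [0.4719 0.531 ]
0.02 318 x [0.4723 0.5308]
0.025 324 x [0.4714 0.5296]
0.03 406 x [0.4714 0.5304]
0.035 414 x [0.4716 0.5304]
0.04 414 x [0.4717 0.5303]
0.045 426 x [0.4709 0.5301]
0.05 223 x [0.4719 0.5302]
ext y [-0.029   0.0493]
```

View pics/w10c.png

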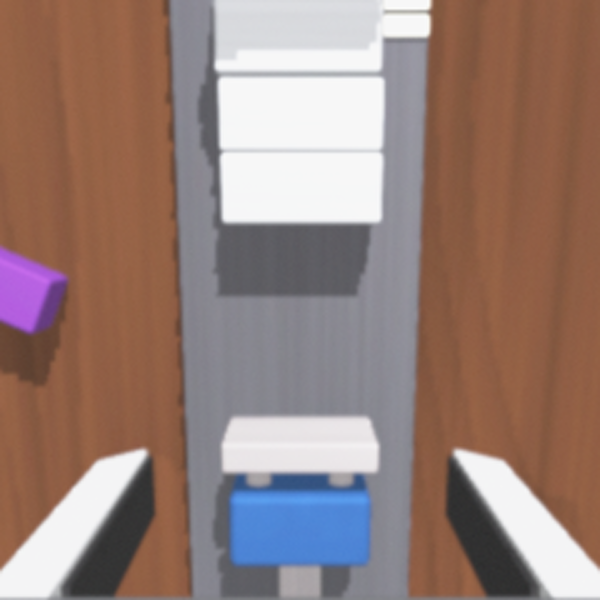

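The three bars are square and touching across the bed, spanning y −0.029 to 0.049, with the jaw at px (300,440) of the crop. Crank next.

Request:
jog_arm(increments=[[-0.25,-0.02,0,0,0,0],[-0.5,-0.04,0,0,0,0],[-0.72,-0.049,0,0,0,0],[-0.72,-0.049,0,0,0,0],[-0.72,-0.049,0,0,0,0],[-0.72,-0.049,0,0,0,0]], hand=60)

```text
time_s: 38.85
ee_pos: [0.4906, -0.2735, 0.1243]
orientation: [[-0.003, 1.0, 0.0], [1.0, 0.003, -0.001], [-0.001, 0.0, -1.0]]
contact_force: [-0.3, -0.3, -0.1]
grip_width: 0.0601
```

```bash
cat > crank.py <<'E'
from h import *
f=sys.argv[1]; print(st()); snap('wrist',f)
q=np.load(f'pics/{f}.npz'); c,W=T('wrist',q['pos'],q['R'])
d=q['d']; v,u=np.mgrid[0:400,0:640]
X=np.stack([(u-c['cx'])/c['fx']*d,-(v-c['cy'])/c['fy']*d,-d,np.ones_like(d)],-1)@W.T
m=(X[...,2]>.083)&(X[...,2]<.127)&(abs(X[...,0]-.5)<.075)&(abs(X[...,1]+.241)<.075)
P=X[m]; print('handle',m.sum(),np.percentile(P,[2,50,98],axis=0)[:,:3].round(4).tolist())
m=(X[...,2]>.06)&(X[...,2]<.076)&(abs(X[...,0]-.5)<.05)&(X[...,1]>-.14)&(X[...,1]<-.05)
P=X[m]; 
if m.sum(): print('jaw',m.sum(),np.percentile(P,[2,50,98],axis=0)[:,:3].round(4).tolist())
E
python3 crank.py w11
```

```text
(38.85, array([ 0.4906, -0.2735,  0.1243]), [[-0.003, 1.0, 0.0], [1.0, 0.003, -0.001], [-0.001, 0.0, -1.0]], array([-0.3, -0.3, -0.1]), 0.06013915696465547, array([-34.9,   7.2,  81.5,  -0.1,  91.2, -35.1]))
handle 692 [[0.4807, -0.3046, 0.0854], [0.4895, -0.2923, 0.1172], [0.4984, -0.2872, 0.1216]]
jaw 1924 [[0.4731, -0.1396, 0.0611], [0.5013, -0.1216, 0.07], [0.5294, -0.1123, 0.0717]]
```

Request:
jog_arm(increments=[[-0.088,-0.004,0,0,0,0],[-0.088,-0.004,0.1,0,0,0],[-0.088,-0.004,0.2,0,0,0],[-0.088,-0.004,0.297,0,0,0],[-0.088,-0.004,0.297,0,0,0],[-0.088,-0.004,0.297,0,0,0]])

```text
time_s: 39.65
ee_pos: [0.4903, -0.2966, 0.0512]
orientation: [[-0.003, 1.0, 0.002], [1.0, 0.003, -0.003], [-0.003, 0.002, -1.0]]
contact_force: [-0.5, -0.7, -0.4]
grip_width: 0.0599
```

Request:
jog_arm(increments=[[0,0,0,0,0,0],[0,0,0,0,0,0],[0,0,0,0,0,0],[0,0,0,0,0,0],[0,0,0,0,0,0]], hand=8, grip_force=40)

```text
time_s: 40.28
ee_pos: [0.4903, -0.2966, 0.0513]
orientation: [[-0.004, 1.0, 0.002], [1.0, 0.004, -0.003], [-0.003, 0.002, -1.0]]
contact_force: [1.1, -0.3, 0.2]
grip_width: 0.0193
```

Request:
jog_arm(increments=[[0.0247,-0.0643,0,0,0,0],[0.068,-0.1177,0,0,0,0],[0.1257,-0.1552,0,0,0,0],[0.1922,-0.1731,0,0,0,0],[0.2609,-0.1694,0,0,0,0],[0.3252,-0.1448,0,0,0,0],[0.3787,-0.1015,0,0,0,0]])

```text
time_s: 41.15
ee_pos: [0.4633, -0.2041, 0.0513]
orientation: [[-0.003, 1.0, -0.001], [1.0, 0.003, -0.008], [-0.008, -0.001, -1.0]]
contact_force: [-2.5, -6.8, -1.1]
grip_width: 0.0192
```

Request:
jog_arm(increments=[[0.0412,0.0549,0,0,0,0],[0.0625,0.1204,0,0,0,0],[0.0625,0.1892,0,0,0,0],[0.0412,0.2547,0,0,0,0],[0.0008,0.3104,0,0,0,0],[-0.0549,0.3508,0,0,0,0],[-0.1204,0.3721,0,0,0,0],[-0.1892,0.3721,0,0,0,0],[-0.2547,0.3508,0,0,0,0],[-0.3104,0.3104,0,0,0,0]])

```text
time_s: 42.4
ee_pos: [0.5435, -0.2795, 0.0514]
orientation: [[-0.004, 1.0, 0.004], [1.0, 0.004, -0.004], [-0.004, 0.004, -1.0]]
contact_force: [5.1, 5.5, -1.3]
grip_width: 0.0193
```

Request:
jog_arm(increments=[[-0.0437,-0.056,0,0,0,0],[-0.0684,-0.1203,0,0,0,0],[-0.072,-0.189,0,0,0,0],[-0.0542,-0.2555,0,0,0,0],[-0.0167,-0.3132,0,0,0,0],[0.0368,-0.3565,0,0,0,0],[0.1011,-0.3812,0,0,0,0],[0.1698,-0.3848,0,0,0,0],[0.222,-0.3727,0,0,0,0],[0.222,-0.3727,0,0,0,0]])

```text
time_s: 43.65
ee_pos: [0.4505, -0.225, 0.0513]
orientation: [[-0.005, 1.0, 0.005], [1.0, 0.005, -0.006], [-0.006, 0.005, -1.0]]
contact_force: [0.5, -2.1, 0.2]
grip_width: 0.0191
```

```bash
python3 - <<'E'
from h import *
print(st()); snap('wrist','w12'); p,d=arm.snapshot('wrist')
cv2.imwrite('pics/w12c.png',cv2.resize(p[0:220,200:440,::-1],None,fx=2.5,fy=2.5,interpolation=cv2.INTER_CUBIC))
f='w12';q=np.load(f'pics/{f}.npz'); c,W=T('wrist',q['pos'],q['R'])
d=q['d']; v,u=np.mgrid[0:400,0:640]
X=np.stack([(u-c['cx'])/c['fx']*d,-(v-c['cy'])/c['fy']*d,-d,np.ones_like(d)],-1)@W.T
for x in (.485,.5,.515):
  for z0,z1,n in ((.068,.074,'jaw'),(.052,.058,'bar')):
    m=(X[...,2]>z0)&(X[...,2]<z1)&(abs(X[...,0]-x)<.008)&(X[...,1]>-.12)&(X[...,1]<.04)
    print(x,n,m.sum(),np.percentile(X[m][:,1],[1,99]).round(4) if m.any() else '')
E
```

```text
(43.65, array([ 0.4505, -0.225 ,  0.0513]), [[-0.005, 1.0, 0.005], [1.0, 0.005, -0.006], [-0.006, 0.005, -1.0]], array([ 0.5, -2.1,  0.2]), 0.019060831494222195, array([-32.9,   2. ,  95.6,  -0.1,  82. , -33.1]))
0.485 jaw 8 [-0.0841 -0.0835]
0.485 bar 91 [-0.084  -0.0829]
0.5 jaw 16 [-0.084  -0.0833]
0.5 bar 96 [-0.084 -0.083]
0.515 jaw 16 [-0.0838 -0.0832]
0.515 bar 97 [-0.0841 -0.0827]
```

View pics/w12c.png

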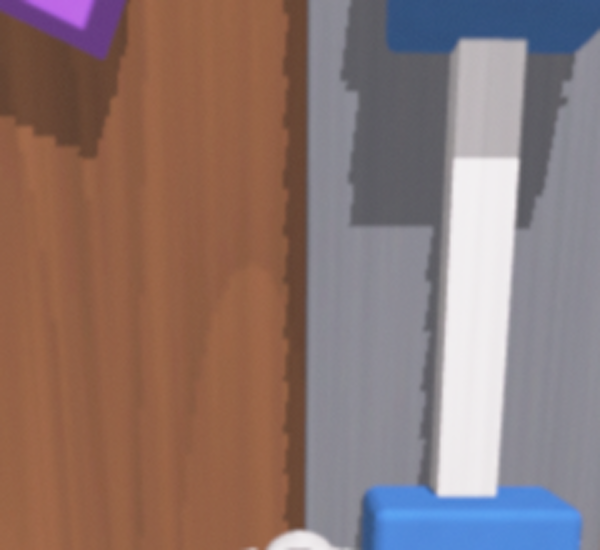

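Request:
jog_arm(increments=[[0.0388,0.0155,0,0,0,0],[0.076,0.0425,0,0,0,0],[0.1068,0.0767,0,0,0,0],[0.1298,0.1165,0,0,0,0],[0.1298,0.1165,0,0,0,0],[0.1298,0.1165,0,0,0,0]])

```text
time_s: 44.5
ee_pos: [0.4788, -0.1933, 0.0513]
orientation: [[-0.004, 1.0, 0.003], [1.0, 0.004, -0.006], [-0.006, 0.003, -1.0]]
contact_force: [-2.5, -5.1, 1.5]
grip_width: 0.019
```

Request:
jog_arm(increments=[[0,0,0,0,0,0],[0,0,0,0,0,0],[0,0,0,0,0,0],[0,0,-0.2,0,0,0],[0,0,-0.32,0,0,0],[0.26,0.09,-0.32,0,0,0],[0.26,0.09,-0.32,0,0,0],[0.26,0.09,-0.32,0,0,0]], hand=60)

```text
time_s: 45.5
ee_pos: [0.5006, -0.1273, 0.1306]
orientation: [[-0.005, 1.0, 0.002], [1.0, 0.005, -0.006], [-0.006, 0.002, -1.0]]
contact_force: [0.1, -0.1, -0.7]
grip_width: 0.0598
```

```bash
cat > jaw.py <<'E'
from h import *
f=sys.argv[1]; print(st()); snap('wrist',f)
q=np.load(f'pics/{f}.npz'); c,W=T('wrist',q['pos'],q['R'])
p=q['p']; cv2.imwrite(f'pics/{f}c.png',cv2.resize(p[60:260,220:420,::-1],None,fx=3,fy=3,interpolation=cv2.INTER_CUBIC))
d=q['d']; v,u=np.mgrid[0:400,0:640]
X=np.stack([(u-c['cx'])/c['fx']*d,-(v-c['cy'])/c['fy']*d,-d,np.ones_like(d)],-1)@W.T
col=p.astype(int); blue=(col[...,2]>col[...,0]+60)
for x in (.49,.5,.51):
    s=(abs(X[...,0]-x)<.006)&(X[...,1]>-.12)&(X[...,1]<.08)
    J=X[s&(X[...,2]>.066)&(X[...,2]<.076)]; b=s&blue&(X[...,2]>.062)
    w=J[(J[:,1]<.0)]; pl=X[s&~blue&(X[...,2]>.066)&(X[...,2]<.076)&(X[...,1]<0)]
    ba=X[s&(X[...,2]>.051)&(X[...,2]<.059)]
    print(x,'blue y',np.percentile(X[b][:,1],[1,99]).round(4),'plate y',np.percentile(pl[:,1],[2,98]).round(4) if len(pl) else '', 'bars y',np.percentile(ba[:,1],[1,99]).round(4))
E
python3 jaw.py w13; python3 row.py w14
```

```text
(45.5, array([ 0.5006, -0.1273,  0.1306]), [[-0.005, 1.0, 0.002], [1.0, 0.005, -0.006], [-0.006, 0.002, -1.0]], array([ 0.1, -0.1, -0.7]), 0.05979149174006934, array([-20.4,   1.2,  87.2,  -0.3,  91.4, -20.7]))
0.49 blue y [-0.1044 -0.0458] plate y [-0.0753 -0.0264] bars y [-0.0426  0.0487]
0.5 blue y [-0.1047 -0.0458] plate y [-0.0753 -0.0263] bars y [-0.0356  0.0488]
0.51 blue y [-0.1045 -0.0467] plate y [-0.0752 -0.0263] bars y [-0.0415  0.0486]
(45.55, array([ 0.5004, -0.1279,  0.1305]), [[-0.004, 1.0, 0.002], [1.0, 0.004, -0.006], [-0.006, 0.002, -1.0]], array([-0.1, -0.2, -0.1]), 0.06031588475857737, array([-20.4,   1.2,  87.2,  -0.3,  91.4, -20.7]))
-0.025 99 x [0.4728 0.5305]
-0.02 351 x [0.4729 0.5313]
-0.015 380 x [0.4729 0.5311]
-0.01 388 x [0.472  0.5309]
-0.005 382 x [0.4722 0.5308]
0.0 375 x [0.4723 0.5307]
0.005 390 x [0.4724 0.5306]
0.01 397 x [0.4725 0.5312]
0.015 399 x [0.4726 0.531 ]
0.02 407 x [0.4717 0.5309]
0.025 401 x [0.4717 0.5299]
0.03 416 x [0.4711 0.5297]
0.035 437 x [0.4712 0.5297]
0.04 434 x [0.4714 0.5303]
0.045 437 x [0.4715 0.5301]
0.05 91 x [0.4723 0.5295]
ext y [-0.044   0.0483]
```

View pics/w13c.png

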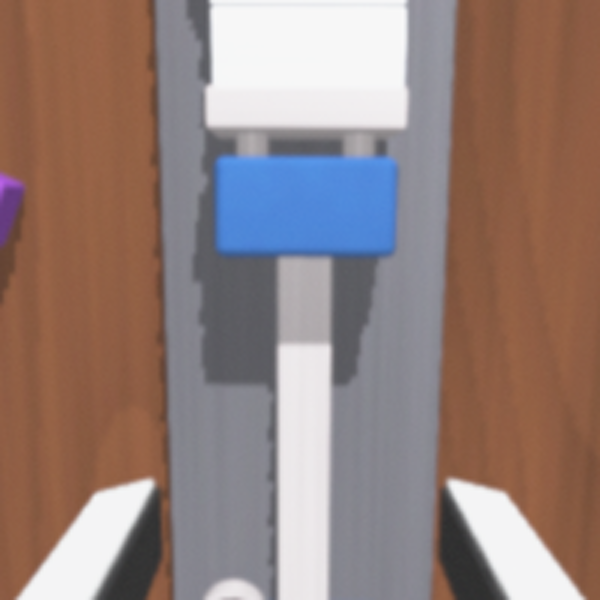

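```bash
cat > gap.py <<'E'
from h import *
for f in sys.argv[1:]:
    q=np.load(f'pics/{f}.npz'); c,W=T('wrist',q['pos'],q['R']); p=q['p'].astype(int); P=W[:3,3]
    # project points along y at z=.07 for some x; sample the colour profile
    ys=np.arange(-.14,.0,.0005)
    for x in (.493,.501,.509):
        pts=np.c_[np.full_like(ys,x),ys,np.full_like(ys,.070),np.ones_like(ys)]@np.linalg.inv(W).T
        u=c['cx']+c['fx']*pts[:,0]/-pts[:,2]; v=c['cy']-c['fy']*pts[:,1]/-pts[:,2]
        s=cv2.remap(q['p'].astype(np.float32),u.astype(np.float32)[None],v.astype(np.float32)[None],cv2.INTER_LINEAR)[0]
        bl=s[:,2]-s[:,0]; wh=s.min(1)
        eb=[round(float(ys[i]),4) for i in np.where(np.diff((bl>60).astype(int)))[0]]; ew=[round(float(ys[i]),4) for i in np.where(np.diff((wh>180).astype(int)))[0]]
        print(f,x,'blue',eb,'white',ew)
E
python3 gap.py w10 w9 w13
```

```text
w10 0.493 blue [-0.124] white [-0.1225, -0.1005, -0.029]
w10 0.501 blue [-0.124] white [-0.1225, -0.1005, -0.029]
w10 0.509 blue [-0.124] white [-0.1225, -0.1005, -0.029]
w9 0.493 blue [-0.13] white [-0.1235, -0.1045, -0.006]
w9 0.501 blue [-0.126] white [-0.123, -0.1045, -0.006]
w9 0.509 blue [-0.126] white [-0.123, -0.1045, -0.006]
w13 0.493 blue [-0.075, -0.0455] white [-0.0375]
w13 0.501 blue [-0.075, -0.0455] white [-0.1015, -0.0375]
w13 0.509 blue [-0.075, -0.0455] white [-0.1025, -0.038]
```

Request:
jog_arm(increments=[[-0.262,-0.086,0,0,0,0],[-0.262,-0.086,0,0,0,0],[-0.262,-0.086,0.1,0,0,0],[-0.262,-0.086,0.2,0,0,0],[-0.262,-0.086,0.317,0,0,0],[-0.262,-0.086,0.317,0,0,0],[-0.262,-0.086,0.317,0,0,0]])

```text
time_s: 46.48
ee_pos: [0.4797, -0.1947, 0.0525]
orientation: [[-0.002, 1.0, 0.003], [1.0, 0.003, -0.006], [-0.006, 0.003, -1.0]]
contact_force: [0.2, -0.3, 0.3]
grip_width: 0.0601
```

Request:
jog_arm(increments=[[0,0,0,0,0,0],[0,0,0,0,0,0],[0,0,0,0,0,0],[0,0,0,0,0,0],[0,0,0,0,0,0]], hand=8)

```text
time_s: 47.1
ee_pos: [0.4788, -0.1947, 0.0526]
orientation: [[-0.002, 1.0, 0.001], [1.0, 0.003, -0.006], [-0.006, 0.001, -1.0]]
contact_force: [-2.9, -0.5, 2.1]
grip_width: 0.0193
```

Request:
jog_arm(increments=[[0.006,0.014,0,0,0,0],[0.0096,0.0242,0,0,0,0],[0.0135,0.037,0,0,0,0],[0.0164,0.0495,0,0,0,0],[0.0164,0.0495,0,0,0,0],[0.0164,0.0495,0,0,0,0]])

```text
time_s: 47.85
ee_pos: [0.4889, -0.191, 0.0526]
orientation: [[-0.002, 1.0, -0.004], [1.0, 0.002, -0.007], [-0.007, -0.004, -1.0]]
contact_force: [-6.9, 0.4, 4.0]
grip_width: 0.0191
```

Request:
jog_arm(increments=[[0,0,0,0,0,0],[0,0,0,0,0,0],[0,0,0,0,0,0],[0,0,-0.2,0,0,0],[0,0,-0.32,0,0,0],[0.26,0.04,-0.32,0,0,0],[0.26,0.04,-0.32,0,0,0],[0.26,0.04,-0.32,0,0,0]], hand=60)

```text
time_s: 48.85
ee_pos: [0.499, -0.1252, 0.1318]
orientation: [[-0.003, 1.0, -0.004], [1.0, 0.003, -0.007], [-0.007, -0.004, -1.0]]
contact_force: [-0.1, 0.4, 0.7]
grip_width: 0.0599
```

```bash
python3 jaw.py w15; python3 gap.py w15
```

```text
(48.85, array([ 0.499 , -0.1252,  0.1318]), [[-0.003, 1.0, -0.004], [1.0, 0.003, -0.007], [-0.007, -0.004, -1.0]], array([-0.1,  0.4,  0.7]), 0.059891134040316096, array([-20.1,   1.2,  87. ,  -0.5,  91.8, -20.3]))
0.49 blue y [-0.0724 -0.0438] plate y [-0.0735 -0.0259] bars y [-0.0404  0.0493]
0.5 blue y [-0.1024 -0.0437] plate y [-0.0734 -0.0259] bars y [-0.0234  0.0493]
0.51 blue y [-0.1022 -0.0447] plate y [-0.0733 -0.0258] bars y [-0.0401  0.0493]
w15 0.493 blue [-0.073, -0.0435] white [-0.0375]
w15 0.501 blue [-0.073, -0.0435] white [-0.0985, -0.0375]
w15 0.509 blue [-0.073, -0.0435] white [-0.0995, -0.0375]
```

View pics/w15c.png

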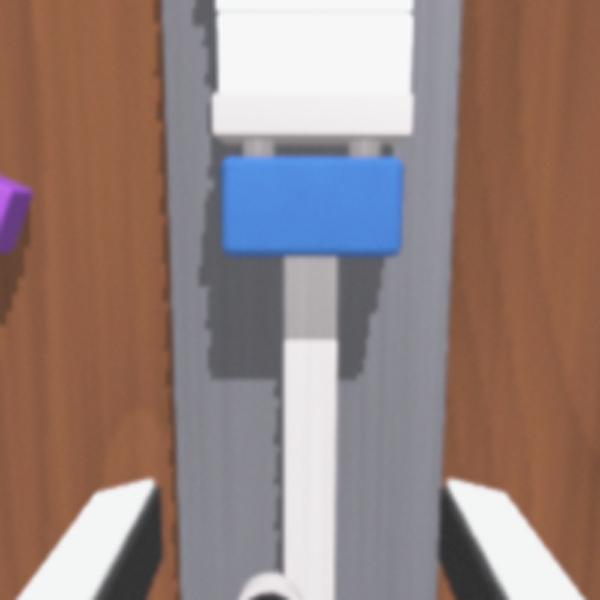

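The visible gap is about 5.6–6 mm, which puts the pad about 4.4 mm in. A small final turn will centre it.

Request:
jog_arm(increments=[[-0.265,-0.04,0,0,0,0],[-0.265,-0.04,0,0,0,0],[-0.265,-0.04,0.1,0,0,0],[-0.265,-0.04,0.2,0,0,0],[-0.265,-0.04,0.317,0,0,0],[-0.265,-0.04,0.317,0,0,0],[-0.265,-0.04,0.317,0,0,0]])

```text
time_s: 49.78
ee_pos: [0.4892, -0.1931, 0.0539]
orientation: [[-0.002, 1.0, -0.003], [1.0, 0.002, -0.008], [-0.008, -0.003, -1.0]]
contact_force: [0.5, -0.3, -0.2]
grip_width: 0.0599
```

Request:
jog_arm(increments=[[0,0,0,0,0,0],[0,0,0,0,0,0],[0,0,0,0,0,0],[0,0,0,0,0,0],[0,0,0,0,0,0]], hand=8)

```text
time_s: 50.4
ee_pos: [0.4888, -0.1931, 0.054]
orientation: [[-0.002, 1.0, -0.004], [1.0, 0.002, -0.008], [-0.008, -0.004, -1.0]]
contact_force: [-1.9, -0.2, 1.9]
grip_width: 0.0191
```

Request:
jog_arm(increments=[[0.001,0.006,0,0,0,0],[0.002,0.012,0,0,0,0],[0.003,0.02,0,0,0,0],[0.003,0.02,0,0,0,0],[0.003,0.02,0,0,0,0]])

```text
time_s: 51.02
ee_pos: [0.4913, -0.1925, 0.054]
orientation: [[-0.001, 1.0, -0.009], [1.0, 0.001, -0.008], [-0.008, -0.009, -1.0]]
contact_force: [-7.5, 0.3, 5.6]
grip_width: 0.0194
```

Request:
jog_arm(increments=[[0,0,0,0,0,0],[0,0,0,0,0,0],[0,0,0,0,0,0],[0,0,-0.2,0,0,0],[0,0,-0.34,0,0,0],[0.28,0.04,-0.34,0,0,0],[0.5,0.04,-0.5,0,0,0],[0.58,0.04,-0.6,0,0,0],[0.58,0.04,-0.6,0,0,0],[0.58,0.04,-0.6,0,0,0]], hand=60)

```text
time_s: 52.28
ee_pos: [0.5022, -0.0468, 0.2018]
orientation: [[-0.001, 1.0, -0.011], [1.0, 0.001, -0.008], [-0.008, -0.011, -1.0]]
contact_force: [0.1, -0.4, 0.0]
grip_width: 0.0603
```

```bash
python3 row.py w16; python3 gap.py w16; python3 facecheck.py w17 | grep -v px; python3 - <<'E'
import cv2; p=cv2.imread('pics/w16.png'); cv2.imwrite('pics/w16d.png',cv2.resize(p[0:300,190:430],None,fx=2,fy=2,interpolation=cv2.INTER_CUBIC))
E
```

```text
(52.275, array([ 0.5022, -0.0468,  0.2018]), [[-0.001, 1.0, -0.011], [1.0, 0.001, -0.008], [-0.008, -0.011, -1.0]], array([ 0.1, -0.4,  0. ]), 0.06027440369260544, array([-11.3,  -0.6,  80.9,  -0.6, 100.2, -11.5]))
-0.025 145 x [0.4732 0.5313]
-0.02 194 x [0.472  0.5311]
-0.015 196 x [0.472 0.531]
-0.01 196 x [0.4722 0.5309]
-0.005 196 x [0.4723 0.5308]
0.0 213 x [0.4723 0.5305]
0.005 223 x [0.4724 0.5306]
0.01 195 x [0.4725 0.5305]
0.015 196 x [0.4726 0.5304]
0.02 207 x [0.4727 0.5302]
0.025 236 x [0.472  0.5301]
0.03 200 x [0.4716 0.53  ]
0.035 240 x [0.4718 0.5299]
0.04 209 x [0.4719 0.5299]
0.045 200 x [0.472  0.5297]
0.05 96 x [0.473  0.5286]
ext y [-0.0434  0.0489]
w16 0.493 blue [-0.072, -0.039] white [-0.0955, -0.0375]
w16 0.501 blue [-0.072, -0.039] white [-0.0925, -0.0785, -0.077, -0.0375]
w16 0.509 blue [-0.072, -0.039] white [-0.094, -0.0375]
(52.325, array([ 0.5019, -0.047 ,  0.2011]), [[-0.0, 1.0, -0.012], [1.0, 0.0, -0.008], [-0.008, -0.012, -1.0]], array([-0.1,  0.3,  0.2]), 0.059681332317408534, array([-11.4,  -0.6,  81. ,  -0.6, 100.2, -11.5]))
face y 0.03945529546426567 1027
mark plate y range [0.03366344 0.05023025 0.05883924] x [0.53246935 0.55063042]
```

View pics/w16d.png

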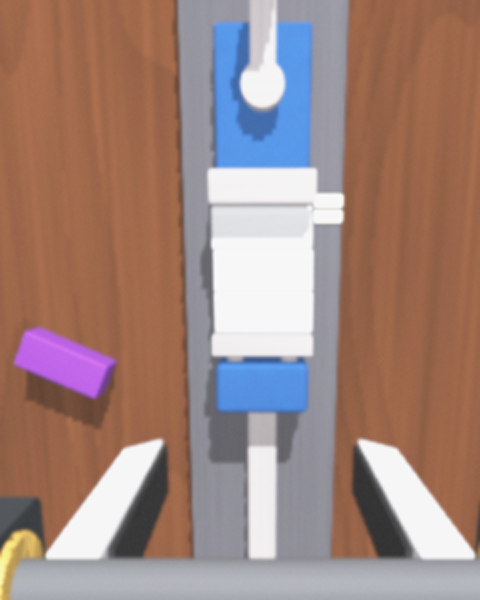

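```bash
python3 -c "
from workcell import arm
print(arm.hand_in())"
```

```text
the job is handed in; nothing more can be done
None
```

The job is done and handed in at about 52 s of the 210 s allowed. I swung the lever out, slid the stop to the index line and locked the lever again. Then I laid the three aluminium bars that were present across the bed against the stop and turned the crank until the jaw gripped them.

**Last checks**
- **Stop:** its face measured 0.3–0.6 mm from the black line before locking. Afterwards the lever arm pointed straight along the bed, with the knob pressed against its end stop. In the final view the row ended at y ≈ 0.049 against the line at 0.050. The automatic face and line reading failed in that view because the bars were in the way.
- **Bars:** they lie flat and touching. Their ends are within about 1 mm of each other and of the jaw face.
- **Sprung face:** my estimates of how far it is pushed in run from about 4.3 to 5.5 mm, against the 5 mm wanted. The gap seen in the picture gives the lower values and the crank angle the higher ones.

**What went wrong or disagreed**
- **Fingertips:** they really end about 37 mm short of the reported tool point, so my first pinch closed above the knob. I corrected all heights after that.
- **Stop slide:** the first one slipped about 9 mm in the grip, so I repeated it with 50 N.
- **Knocked bar:** one bar moved about 40 mm during the run, so I measured it again before picking it up.

I did not touch the mallet, tape, screwdriver, pliers or the brown and purple look-alike blocks.

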